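Load the pipe jig to the depth bands and put the scrapers away

ROBOT

A 6-joint arm with a two-finger parallel gripper is mounted at the origin on the work surface. World frame = base frame: x ahead of the robot, y to its left, z up, the work surface at z = 0. Lengths are in m, angles in rad, forces in N, time in s.
With the tool pointing down it reaches from about 0.4 to 0.925 m from the base axis. Payload 3.4 kg.
Tool frame: the origin (TCP) lies between the finger pads; the fingertips stand 22 mm ahead of it and the grasp point (between the pads) lies 3 mm ahead of it (tips_ahead is the distance from the TCP to the fingertips, in m); x points along the fingers, y is the direction in which the jaws open and shut, and the axes are right-handed (so a half turn about x gives the same grasp; the last joint's range is limited). The gripper opens to 85 mm and grips with 20 to 120 N. Pads are 22 mm wide; open, the fingers measure 114 mm over their backs; the gripper's body (76 mm by 85 mm) begins 54 mm behind the grasp point. The pads swing forward as they close: fully open they stand 13 mm farther back than shut.
Start: joints at [-1.232, 0.307, 1.506, -0, 1.328, -0.073], TCP at [0.231, -0.527, 0.253] pointing down, gripper open.
Joint ranges: [-3.12, 3.12], [-1.05, 2.28], [0.14, 2.33], [-1.42, 4.57], [0.1, 2.73], [-2.68, 2.68]. Speed limits (rad/s): [2.57, 2.57, 3.14, 3.14, 3.14, 3.14].

INTERFACE

Orientations are given as a unit quaternion [w, x, y, z].
In Python, from cell import * gives the robot as it stands.
- The arm moves only by the shell command python3 -m handwheel 'ROWS' [OPENING] [FORCE]. ROWS is JSON, a list of rows, each an object with "travel": the shift along the tool's x, y, z in m, a list of three; "roll": the turn about the tool's x in rad. In form: [{"travel": [x, y, z], "roll": roll}, ...]. A call has 1 to 20 rows; each row shifts and turns the commanded pose from where the row before left it, along the tool's axes as they then stand; what a row does not reach is not made up. A row lasts 1/8 s, in which the tool goes at most 62.5 mm and 10.7 degrees, less where a joint would pass 70% of its speed; a pose out of reach is approached as far as the arm can. A call with a gripper value outside its range is refused whole. OPENING is the finger opening in m, from 0 to 0.0854, set as the call begins (- or left out, the last holds). The fingers move at their own pace and stop on an object; FORCE is the grip in N (left out, the last holds). Time passes only in rows, so rows that do not move let the fingers close. It gives the time, the measured TCP pose, the force and the opening at its end, in the units of the state.
- read_state(): the state, without advancing time (a new reading comes with each control period).
- read_camera(name): name is "side" or "top" or "wrist"; returns (picture, depth): 480x640x3 uint8, red, green, blue; 480x640 float32, m along the optical axis (not along the pixel's ray), 0 where there is no reading.
- camera_params(name): a dict with "intrinsics" (3x3 intrinsics, pixels), "world_from_camera" (4x4, takes a point from camera to world coordinates). Camera axes: x right, y down, z forward; pixel columns grow to the right and rows downward; lengths in m; the calibration is good to about 2 mm. A picture is of the moment at which its call begins: read the wrist's pose just before it. camera_params takes no time and is no camera call; for the wrist camera it gives the pose at the moment of the call.
- sign_off(): hands the job in, once; it reports no verdict.
Trained networks look in the newest picture that a camera, given by its name, has taken for a name from the list of things; names that differ only in an ending like _2 or _b are one class to them, and where a whole thing is asked for, a point or a joint stands for the part that bears it (a point fixed in the world has none). Each returns a list of dicts, best first, with "score" (0 to 1); they miss things now and then, are a little off and sometimes report something else, mostly with a low value. They report only what shows in the picture. A call takes as long as a camera call. They do not tell look-alikes from the thing itself.
- search_frame(camera, query): "xyz" ([x, y, z] in m, in world coordinates, good to about 4 mm: the middle of the surface that is visible of it).
The state is a dict: "time": time; "q": joint angles; "qd": joint speeds; "joint_efforts": joint torques, N m; "position": TCP position; "tool_rot": TCP orientation; "ft_force": force on the tool from outside, world axes, zero at the start; "torque": the same for the moment, N m; "grip_width": finger opening in m.
Only numpy, scipy, OpenCV 4.12 (cv2) and the standard library are available. Lean on these libraries where they do the work, as an engineer would, in place of code of your own. Each camera call takes 0.05 s, during which the arm holds its last target.

TASK

Slide the orange knob of the pipe jig to its open end stop on the green patch, which clears the bores. Load every copper pipe stub on the bench into a bore of its own, the end nearer the blue band first, just so far that the band is level with the jig's front face, neither short nor pushed further in, and put both scrapers away in the rack, each blade first into its own slot until the handle meets the wood. Leave the gate open and do not shift the jar, the tin or the tape roll.

Things in the scene. Friction and masses are not known exactly. Their poses are not given: they have to be found in the camera images.
- jig: Green steel block fixed to the bench, 100 mm deep (x), 280 wide (y), 100 high; origin at the centre of its underside, x from its front face (x = -50 mm, nearest the robot) to its back, z up. A base plate 8 mm thick shows round it. Four round bores, 26 mm in diameter, 75 mm deep, blind, enter the front level along +x, 70 mm above the bench, 65 mm apart. White lines on top mark their axes.
- gate (a joint): Steel gate with 16 mm teeth sliding in the jig along its +y, m: 0 = shut (teeth across the bore centres, 18 mm behind the mouths; no pipe passes), 0.034 = open, at its end stop (teeth between the bores). Starts shut or up to 10 mm open, stays where left, about 2 N to slide. Its orange knob goes from the red to the green patch on the jig's top.
- gate_knob (a point): Centre of the gate's orange knob, 30 mm (jig x) by 14 mm (jig y) by 30 mm high, standing over the jig's top from 107 to 137 mm above the bench; free room all round above the jig. It moves with the gate.
- rack: Wooden block fixed to the bench, 90 mm deep (x), 210 wide (y), 90 high; origin at the centre of its underside, x from its front face (x = -45 mm, nearest the robot) to its back, z up. Two flat level slots side by side enter the front along +x: each 60 mm wide, 9 high (55 to 64 mm above the bench), 80 deep. White lines on top mark their middles.
- bore0 (a point): Centre of the mouth of bore 0 (counted from the jig's -y end), in the plane of the jig's front face; axes as the jig's, the bore runs along +x.
- bore1 (a point): Centre of the mouth of bore 1 (counted from the jig's -y end), in the plane of the jig's front face; axes as the jig's, the bore runs along +x.
- bore2 (a point): Centre of the mouth of bore 2 (counted from the jig's -y end), in the plane of the jig's front face; axes as the jig's, the bore runs along +x.
- bore3 (a point): Centre of the mouth of bore 3 (counted from the jig's -y end), in the plane of the jig's front face; axes as the jig's, the bore runs along +x.
- slot0 (a point): Centre of the mouth of rack slot 0 (-y side of the rack), in the plane of its front face; axes as the rack's, the slot runs along +x.
- slot1 (a point): Centre of the mouth of rack slot 1 (+y side of the rack), in the plane of its front face; axes as the rack's, the slot runs along +x.
- pipe_a: Copper pipe stub, 22 mm in diameter, 150 mm long, about 0.1 kg, lying on the bench; may be absent. Blue tape band 6 mm wide round it; origin on its axis at the middle of the band; x along the pipe to the end that goes in, 62 mm from the band (it starts pointing away from the robot); the other end is 88 mm from the band, at -x. May have rolled about x.
- pipe_b: Copper pipe stub, 22 mm in diameter, 150 mm long, about 0.1 kg, lying on the bench; may be absent. Blue tape band 6 mm wide round it; origin on its axis at the middle of the band; x along the pipe to the end that goes in, 62 mm from the band (it starts pointing away from the robot); the other end is 88 mm from the band, at -x. May have rolled about x.
- pipe_c: Copper pipe stub, 22 mm in diameter, 150 mm long, about 0.1 kg, lying on the bench; may be absent. Blue tape band 6 mm wide round it; origin on its axis at the middle of the band; x along the pipe to the end that goes in, 62 mm from the band (it starts pointing away from the robot); the other end is 88 mm from the band, at -x. May have rolled about x.
- pipe_d: Copper pipe stub, 22 mm in diameter, 150 mm long, about 0.1 kg, lying on the bench; may be absent. Blue tape band 6 mm wide round it; origin on its axis at the middle of the band; x along the pipe to the end that goes in, 62 mm from the band (it starts pointing away from the robot); the other end is 88 mm from the band, at -x. May have rolled about x.
- scraper_a: Flat scraper, 0.12 kg: yellow handle 100 mm long, 26 wide, 18 thick; steel blade 75 long, 50 wide, 3 thick, at the handle's mid-thickness; balances 14 mm behind the blade. Origin in the middle of the handle's front end, where the blade begins (9 mm above the bench as it lies flat); x to the blade's tip (starts pointing away from the robot), z across the thickness.
- scraper_b: Flat scraper, 0.12 kg: blue handle 100 mm long, 26 wide, 18 thick; steel blade 75 long, 50 wide, 3 thick, at the handle's mid-thickness; balances 14 mm behind the blade. Origin in the middle of the handle's front end, where the blade begins (9 mm above the bench as it lies flat); x to the blade's tip (starts pointing away from the robot), z across the thickness.
- jar: Glass jar with red lid, 64 mm across, 85 mm high; bystander, origin at the centre of its underside.
- tin: Tin, 66 mm across, 100 mm high; bystander, origin at the centre of its underside.
- tape_roll: Grey roll of tape lying flat, 90 mm across, 30 mm high; bystander, origin at the centre of its underside.
Not all that is in view belongs to the job. What is shaped like the scraper_b but purple or red is not meant.

How it is judged:
By the outcome, as a careful person would: the job done as asked, in the order asked, and still so for the second after the job is handed in, with the robot touching nothing.
Of pipe_a, pipe_b, pipe_c, pipe_d only 2 to 4 are there at a start; the rules pass over those that are not, and their reading is None.
At some moment in a run one of pipe_a, pipe_b, pipe_c, pipe_d, scraper_a, scraper_b may be knocked a few centimetres aside while the robot is not near it.
Once in a run the grip may slacken for a moment while it holds something.
It also fails if it takes over 210 s, if anything falls off the work surface, if the arm or the gripper's body presses on something with over 40 N, if the wrist force passes 120 N, or if a joint passes its speed limit or range.

## Working session

There is one attempt and no reset: what is moved stays moved. The work goes in short steps, Python scripts to look and compute and a shell command to move; the robot and the scene stay as the last step left them, time stands still between calls to the robot, and variables do not carry over. Pictures are saved under pics/ and viewed, and the job is handed in when it is done.

```bash
ls; mkdir -p pics; python3 - <<'E'
from cell import *
import cv2
s=read_state(); print(s)
for n in ["top","side","wrist"]:
    im,d=read_camera(n); cv2.imwrite(f"pics/{n}0.png",im[:,:,::-1]); p=camera_params(n); print(n,p)
E
```

```text
pics
{'time': 0.0, 'q': array([-1.23151233e+00,  3.07553152e-01,  1.50772212e+00, -8.01087902e-06,
        1.32838948e+00, -7.34646048e-02]), 'qd': array([-0.00236507, -0.0007461 , -0.00068962,  0.00037747,  0.00091448,
       -0.00076599]), 'joint_efforts': array([-8.41891438e-05, -4.57559824e+01, -2.51915056e+01, -2.07680860e-04,
        1.35350204e-02, -3.89065207e-06]), 'position': array([ 0.23041635, -0.5260741 ,  0.25237398]), 'tool_rot': array([-0.14416983, -0.69200187, -0.14562137,  0.69220148]), 'ft_force': array([ 0.88754108, -0.11956151, -0.97501943]), 'torque': array([-0.01032312,  0.00873739, -0.02283927]), 'grip_width': 0.08514194936934788}
top {'intrinsics': array([[541.74061172,   0.        , 321.61948651],
       [  0.        , 541.74061172, 239.66387858],
       [  0.        ,   0.        ,   1.        ]]), 'world_from_camera': array([[ 0.0090409 , -0.99409385,  0.10814658,  0.30168807],
       [-0.99994508, -0.00841443,  0.00624774, -0.02928439],
       [-0.00530085, -0.10819713, -0.99411533,  1.62609054],
       [ 0.        ,  0.        ,  0.        ,  1.        ]
[... 188 characters left out ...]
om_camera': array([[-0.67871688, -0.43131722,  0.59439789, -0.45486745],
       [-0.73432919,  0.38733527, -0.55743343,  0.84660514],
       [ 0.01019937, -0.8148232 , -0.57961981,  1.00728037],
       [ 0.        ,  0.        ,  0.        ,  1.        ]])}
wrist {'intrinsics': array([[427.41298665,   0.        , 314.23717978],
       [  0.        , 427.41298665, 241.46498045],
       [  0.        ,   0.        ,   1.        ]]), 'world_from_camera': array([[ 0.40140967, -0.86610764, -0.29787218,  0.30692829],
       [-0.91589782, -0.38001706, -0.12929895, -0.49307988],
       [-0.0012097 ,  0.32472233, -0.94580862,  0.3740787 ],
       [ 0.        ,  0.        ,  0.        ,  1.        ]])}
```

View pics/top0.png

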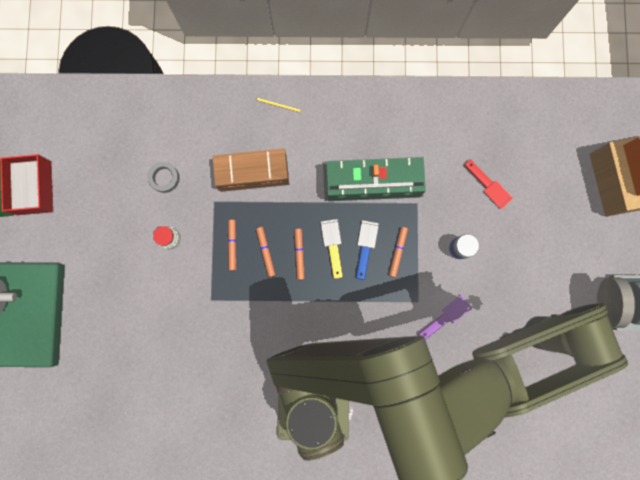

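View pics/side0.png

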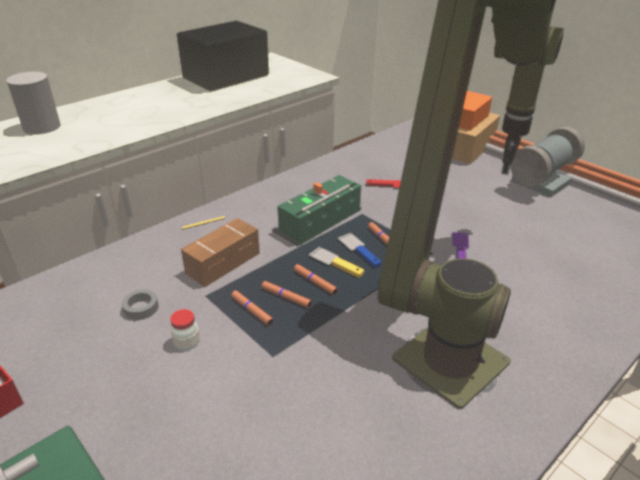

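View pics/wrist0.png

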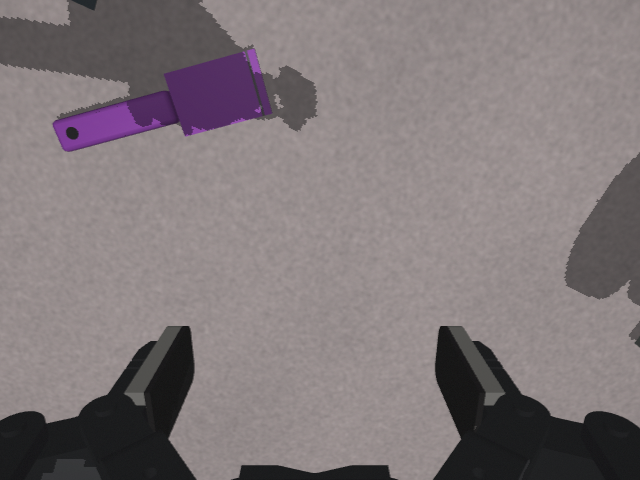

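Top picture: pipes with blue bands at about (232,245), (265,251), (299,254) and (399,251). Yellow scraper at (332,248), blue scraper at (367,250). Look-alikes are the purple scraper (445,318) and the red one (488,183), plus a yellow pencil at (278,104). Jig at (376,178) with orange knob (376,171) on the red side and green patch (357,174). Rack at (250,168).

```bash
cat > h.py <<'E'
from cell import *
import numpy as np, cv2
from scipy.spatial.transform import Rotation as R
def cam(n,save=None):
    P=camera_params(n); im,d=read_camera(n)
    if save: cv2.imwrite(f"pics/{save}.png",im[:,:,::-1])
    return P,im,d
def cloud(P,d):
    K=P["intrinsics"];T=P["world_from_camera"]
    v,u=np.mgrid[0:480,0:640]
    X=np.stack([(u-K[0,2])/K[0,0]*d,(v-K[1,2])/K[1,1]*d,d],-1)
    return X@T[:3,:3].T+T[:3,3]
def px2w(P,u,v,z):
    K=P["intrinsics"];T=P["world_from_camera"]
    r=T[:3,:3]@np.array([(u-K[0,2])/K[0,0],(v-K[1,2])/K[1,1],1]); o=T[:3,3]
    return o+r*(z-o[2])/r[2]
def w2px(P,p):
    T=P["world_from_camera"]; c=T[:3,:3].T@(np.asarray(p)-T[:3,3]); c=P["intrinsics"]@c
    return c[:2]/c[2]
def mask(im,col):
    h=cv2.cvtColor(im,cv2.COLOR_RGB2HSV).astype(int); H,S,V=h[...,0],h[...,1],h[...,2]
    m={'copper':(H<16)&(S>90)&(V>90),'yellow':(H>20)&(H<32)&(S>130)&(V>90),
       'blue':(H>100)&(H<122)&(S>130)&(V>60),'band':(H>112)&(H<145)&(S>70)&(V>50),'green':(H>50)&(H<75)&(S>120)&(V>150),
       'red':((H<4)|(H>175))&(S>150)&(V>90),'white':(S<40)&(V>185)}[col]
    return m.astype(np.uint8)
def comps(m,amin):
    n,l,st,c=cv2.connectedComponentsWithStats(m,connectivity=8)
    return [(l==i,st[i,4],c[i]) for i in range(1,n) if st[i,4]>=amin]
def pca(xy):
    c=xy.mean(0); w,V=np.linalg.eigh(np.cov((xy-c).T)); a=V[:,1]; a=a if a[0]>0 else -a
    return c,a
def st():
    s=read_state(); r=R.from_quat(np.r_[s["tool_rot"][1:],s["tool_rot"][0]]).as_matrix()
    return s,r
E
python3 - <<'E'
from h import *
np.set_printoptions(precision=4,suppress=True)
s,r=st(); print(s["time"]); print(r)
P,im,d=cam("top"); W=cloud(P,d)
for q in ["jig","gate_knob","rack","pipe_a","scraper_a","scraper_b","jar","tin","tape_roll"]:
    print(q,[(round(x["score"],2),np.round(x["xyz"],3)) for x in search_frame("top",q)])
roi=(W[...,0]>0.4)&(W[...,0]<0.9)&(np.abs(W[...,1])<0.32)
for col,z in [('copper',.018),('yellow',.016),('blue',.016),('band',.02),('green',.1),('red',.1),('white',.1)]:
    for m,a,c in comps(mask(im,col)*roi.astype(np.uint8),12):
        v,u=np.nonzero(m); p=px2w(P,c[0],c[1],z); xy=np.array([px2w(P,i,j,z)[:2] for i,j in zip(u,v)])
        cc,ax=pca(xy); t=(xy-cc)@ax
        print(col,a,c.round(1),p.round(4),'ang',np.degrees(np.arctan2(ax[1],ax[0])).round(1),'len',np.ptp(t).round(3))
h=W[...,2]
big=cv2.resize(im[130:310,205:435],None,fx=3.4,fy=3.3,interpolation=cv2.INTER_CUBIC); cv2.imwrite("pics/crop1.png",big[:,:,::-1])
E
```

```text
0.15
[[-0.0006  0.4012 -0.916 ]
 [ 0.0015 -0.916  -0.4012]
 [-1.     -0.0016 -0.0001]]
jig [(0.95, array([ 0.646, -0.167,  0.098])), (0.25, array([0.48 , 0.426, 0.082]))]
gate_knob [(0.69, array([ 0.626, -0.17 ,  0.111])), (0.29, array([ 0.646, -0.167,  0.099]))]
rack [(0.77, array([0.67 , 0.189, 0.095]))]
pipe_a [(0.97, array([0.461, 0.25 , 0.017])), (0.82, array([0.439, 0.145, 0.019])), (0.7, array([ 0.441, -0.247,  0.021]))]
scraper_a [(0.88, array([ 0.642, -0.53 ,  0.013])), (0.81, array([ 0.477, -0.055,  0.011])), (0.6, array([ 0.471, -0.148,  0.01 ])), (0.54, array([ 0.631, -0.171,  0.113]))]
scraper_b [(0.88, array([ 0.642, -0.53 ,  0.013])), (0.81, array([ 0.477, -0.055,  0.011])), (0.6, array([ 0.471, -0.148,  0.01 ])), (0.54, array([ 0.631, -0.171,  0.113]))]
jar [(0.72, array([0.478, 0.424, 0.082]))]
tin [(0.94, array([ 0.454, -0.42 ,  0.101])), (0.65, array([0.662, 0.464, 0.031])), (0.24, array([ 0.47 , -0.149,  0.011]))]
tape_roll [(0.87, array([0.664, 0.46 , 0.031]))]
copper 2292 [250.2 168.7] [0.6911 0.1994 0.018 ] ang -84.5 len 0.221
copper 154 [379.6 171.5] [ 0.6855 
[... 947 characters left out ...]
 0.02  ] ang 74.5 len 0.024
band 18 [298.8 249.2] [0.4474 0.0484 0.02  ] ang -81.1 len 0.024
green 39 [356.3 173.4] [ 0.6599 -0.1175  0.1   ] ang 9.1 len 0.034
red 60 [382.5 172.5] [ 0.6631 -0.1927  0.1   ] ang -0.5 len 0.027
white 13 [386.5 162.2] [ 0.6933 -0.2042  0.1   ] ang 1.8 len 0.018
white 14 [408.5 161. ] [ 0.6974 -0.2676  0.1   ] ang -0.5 len 0.018
white 12 [341.1 163.8] [ 0.6876 -0.0737  0.1   ] ang 11.0 len 0.018
white 14 [363.5 163. ] [ 0.6906 -0.1382  0.1   ] ang 0.0 len 0.018
white 254 [376.3 184.3] [ 0.6285 -0.1747  0.1   ] ang -87.1 len 0.21
white 399 [330.6 232.3] [ 0.489  -0.0449  0.1   ] ang 9.8 len 0.07
white 409 [367.8 233.8] [ 0.4856 -0.1505  0.1   ] ang -9.0 len 0.071
```

View pics/crop1.png

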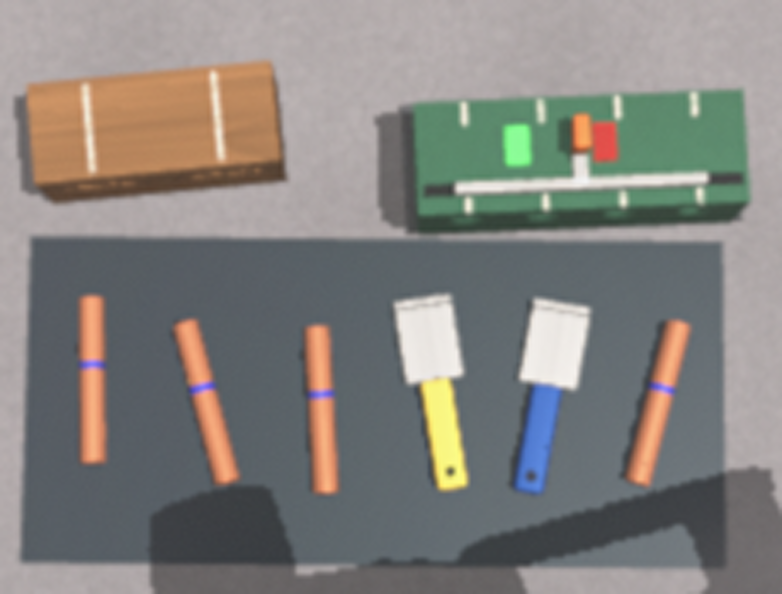

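```bash
python3 -m handwheel '[{"travel":[-0.005,-0.022,-0.041],"roll":0},{"travel":[-0.005,-0.022,-0.041],"roll":0},{"travel":[-0.005,-0.022,-0.041],"roll":0},{"travel":[-0.005,-0.022,-0.041],"roll":0},{"travel":[-0.005,-0.022,-0.041],"roll":0},{"travel":[-0.005,-0.022,-0.041],"roll":0},{"travel":[-0.005,-0.022,-0.041],"roll":0},{"travel":[-0.005,-0.022,-0.041],"roll":0},{"travel":[-0.005,-0.022,-0.041],"roll":0},{"travel":[-0.005,-0.022,-0.041],"roll":0},{"travel":[0,0,0],"roll":0.12},{"travel":[0,0,0],"roll":0.12},{"travel":[0,0,0],"roll":0.121},{"travel":[0,0,0],"roll":0},{"travel":[0,0,0],"roll":0}]' 0.04
python3 - <<'E'
from h import *
s,r=st(); print(s["time"],s["position"]); print(r.round(4))
cam("wrist","w1")
E
```

```text
time: 2.52
position: [0.5179, -0.1607, 0.3034]
tool_rot: [0.019, 0.707, 0.019, -0.707]
ft_force: [0.2, -0.4, 0.0]
grip_width: 0.0399
2.525 [ 0.51791984 -0.16073653  0.30336028]
[[ 1.000e-04  5.360e-02 -9.986e-01]
 [-0.000e+00 -9.986e-01 -5.360e-02]
 [-1.000e+00  0.000e+00 -1.000e-04]]
```

View pics/w1.png

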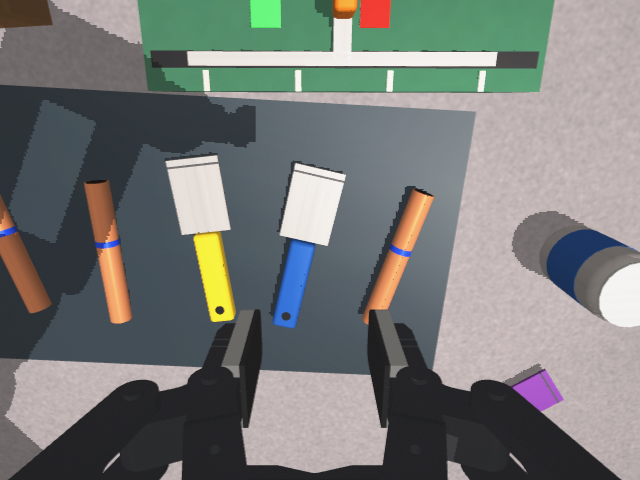

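Wrist view: jig front lines at (206,80), (298,80), (390,80) and (482,80), front edge at row ~92, knob at (345,5). Yellow scraper at (208,235), blue scraper at (300,245), pipe_d at (400,252), another pipe at (108,244). The decoy here is purple, at (535,390).

```bash
cat >> h.py <<'E'
np.set_printoptions(precision=4,suppress=True)
def measure(P,im,d,zb=0.0):
    """pipes/scrapers on the bench"""
    W=cloud(P,d); h=cv2.cvtColor(im,cv2.COLOR_RGB2HSV)
    low=((W[...,2]<0.03)&(W[...,2]>0.004)&(d>0)).astype(np.uint8)
    out=[]
    for m,a,c in comps(mask(im,'band'),25):
        z=np.median(W[m][:,2]); p=px2w(P,c[0],c[1],0.021)
        mc=(mask(im,'copper')>0)&(np.hypot(W[...,0]-p[0],W[...,1]-p[1])<0.11)
        pts=W[mc]; 
        if len(pts)<100 or abs(z-.02)>.01: continue
        v,u=np.nonzero(mc)
        cc,ax=pca(np.array([px2w(P,i,j,0.017)[:2] for i,j in zip(u,v)])); t=(pts[:,:2]-cc)@ax
        print('pipe band px',c.round(0),'xy',p[:2].round(4),'z',z.round(4),'ang',np.degrees(np.arctan2(ax[1],ax[0])).round(2),'len',np.ptp(t).round(3))
    for col in ('yellow','blue'):
        for m,a,c in comps(mask(im,col),300):
            if abs(np.median(W[m][:,2])-.018)>.012: continue
            v,u=np.nonzero(m); xy=np.array([px2w(P,i,j,0.018)[:2] for i,j in zip(u,v)])
            cc,ax=pca(xy); t=(xy-cc)@ax
            q=cc+ax*np.percentile(t,99.5)
            print(col,'ctr',cc.round(4),'front',q.round(4),'rear',(cc+ax*t.min()).round(4),'ang',np.degrees(np.arctan2(ax[1],ax[0])).round(2),'len',np.ptp(t).round(3), 'z',np.median(W[m][:,2]).round(4))
E
python3 - <<'E'
from h import *
P,im,d=cam("wrist"); W=cloud(P,d); measure(P,im,d)
E=[]
for u in range(165,535,3):
    col=W[:,u,2]; v=np.nonzero((col>0.09)&(np.arange(480)<200)&(d[:,u]>0))[0]
    E.append([u,v.max()])
E=np.array(E); pw=np.array([px2w(P,u,v+.5,0.1) for u,v in E]); 
c=np.polyfit(pw[:,1],pw[:,0],1); print('front edge x=%.4f*y+%.4f'%tuple(c), 'resid',np.std(pw[:,0]-np.polyval(c,pw[:,1])),'ang',np.degrees(-np.arctan(c[0])))
print('topz',np.median(W[75:90,220:280,2]))
for m,a,c2 in comps(mask(im,'white')*(W[...,2]>.08).astype(np.uint8),20):
    p=px2w(P,*c2,0.1); print('white',c2.round(1),a,p)
E
```

```text
pipe band px [  9. 231.] xy [0.4572 0.1386] z 0.0169 ang -54.64 len 0.176
pipe band px [114. 243.] xy [0.4505 0.0358] z 0.0176 ang -56.67 len 0.139
pipe band px [100. 245.] xy [0.4473 0.0503] z 0.0224 ang -62.17 len 0.146
pipe band px [399. 251.] xy [ 0.4576 -0.2498] z 0.0208 ang -14.9 len 0.15
yellow ctr [ 0.419  -0.0634] front [ 0.4654 -0.0559] rear [ 0.3666 -0.0718] ang 9.15 len 0.101 z 0.0184
blue ctr [ 0.4153 -0.1447] front [ 0.4616 -0.1528] rear [ 0.3633 -0.1357] ang -9.88 len 0.1 z 0.0185
front edge x=-0.0501*y+0.5959 resid 0.000198855442806165 ang 2.8681819918381675
topz 0.10087600375270331
white [341.2  55.6] 4932 [ 0.6281 -0.1741  0.1   ]
white [205.8  79.9] 132 [ 0.6071 -0.0792  0.1   ]
white [297.5  80.4] 131 [ 0.6102 -0.1443  0.1   ]
white [389.4  80.4] 137 [ 0.6137 -0.2096  0.1   ]
white [481.1  80.9] 131 [ 0.6169 -0.2748  0.1   ]
white [622.1 297.1] 2050 [ 0.4543 -0.4239  0.1   ]
```

```bash
python3 - <<'E'
from h import *
P,im,d=cam("top"); W=cloud(P,d)
h=cv2.cvtColor(im,cv2.COLOR_RGB2HSV).astype(int)
print(W[166:178:2,370:384:2,2].round(3))
m=(W[...,2]>.122)&(W[...,2]<.15)&(abs(W[...,0]-.65)<.06)&(abs(W[...,1]+.175)<.1)
print(m.sum(),W[m].mean(0))
P,im,d=cam("wrist"); W=cloud(P,d)
m=(W[...,2]>.125)&(W[...,2]<.15)&(W[...,0]>.58)&(abs(W[...,1]+.175)<.08)
v,u=np.nonzero(m); print(m.sum(),u.min(),u.max(),v.max(),W[m].min(0),W[m].max(0), W[m].mean(0))
E
```

```text
[[0.696 0.695 0.695 0.695 0.696 0.692 0.694]
 [0.7   0.697 0.698 0.697 0.135 0.694 0.691]
 [0.698 0.698 0.698 0.699 0.135 0.694 0.692]
 [0.697 0.698 0.696 0.697 0.688 0.69  0.694]
 [0.7   0.7   0.7   0.136 0.691 0.693 0.691]
 [0.699 0.698 0.7   0.686 0.689 0.689 0.692]]
8 [ 0.657  -0.1729  0.1345]
333 333 357 15 [ 0.6494 -0.1798  0.1251] [ 0.6563 -0.1657  0.1394] [ 0.6522 -0.1725  0.1358]
```

```bash
python3 - <<'E'
from h import *
P=camera_params("top"); im=cv2.imread("pics/top0.png")[:,:,::-1]
h=cv2.cvtColor(im,cv2.COLOR_RGB2HSV).astype(int)
print(h[162:182,368:392,0]); 
for v in (164,165,176): print(v,px2w(P,376,v,.137))
s,r=st(); print(r.T@(np.array([.662,-.1727,.215])-s["position"]))
E
```

```text
[[71 71 71 71 71 71 71 72 72 71 71 71 71 72 71 71 70 50 25 46 68 70 71 71]
 [71 71 71 71 71 72 68 64 62 64 70 71 71 71 71 71 71 52 23 46 67 71 71 71]
 [71 71 71 71 71 56 20 17 17 19 42 69 71 71 71 72 71 55 25 44 65 71 71 70]
 [71 72 71 71 68 20 11 12 12 13 17 59 72 72 72 72 72 63 36 51 67 71 71 71]
 [70 71 71 71 60 12 11 12 13 13 14 30 35 32 33 33 33 38 51 66 70 71 71 71]
 [71 70 71 70 42 10 11 13 13 13 13  8  4  4  4  4  4  5 26 69 72 71 71 71]
 [72 70 69 70 36 10 11 13 14 13 12  5  1  1  1  1  1  3 18 69 71 70 71 71]
 [70 70 70 69 37 10 11 13 14 14 12  5  1  1  1  1  1  2 16 68 71 71 70 70]
 [70 71 70 71 39 10 10 13 14 14 12  6  1  1  1  1  1  2 12 64 71 71 70 71]
 [71 71 70 71 49 10 10 13 14 14 12  6  2  1  1  1  1  2 11 62 71 71 70 70]
 [71 70 70 71 52 10 10 13 14 14 12  6  2  1  1  1  1  2 10 62 71 71 71 71]
 [71 71 70 71 51 10 10 12 14 14 12  7  2  1  1  1  1  2  9 59 71 70 71 71]
 [71 70 70 71 51 11 10 11 11 11 11  7  2  1  1  1  1  2  7 51 70 70 71 71]
 [71 71 72 70 54 11 10 10 10 11 17  8  2  1  1  1  1  1  6 46 70 71 71 71]
 [70 71 71 71 62 16  9  9 11 19 38  8  2  1  1  1  1  1  6 44 71 71 71 71]
 [71 71 70 72 67 33 16 11 14 39 53  9  2  1  1  1  1  2  7 48 71 72 71 71]
 [71 71 70 71 69 45 18 19 21 45 57 13  5  4  4  4  5  7 15 61 71 71 71 72]
 [71 71 70 71 69 51 18 15 19 45 66 51 29 26 34 37 40 46 60 70 71 71 71 71]
 [71 71 70 71 70 53 18 15 19 38 67 70 70 70 70 71 71 71 71 71 71 71 71 71]
 [70 70 71 71 71 55 18 15 15 25 63 70 71 72 72 72 72 72 71 71 71 71 71 71]]
164 [ 0.6785 -0.1706  0.137 ]
165 [ 0.6757 -0.1706  0.137 ]
176 [ 0.6442 -0.1705  0.137 ]
[ 0.0883  0.0194 -0.1433]
```

```bash
python3 -m handwheel '[{"travel":[0,0.005,-0.036],"roll":0},{"travel":[0,0.005,-0.036],"roll":0},{"travel":[0.0,0.005,-0.036],"roll":0},{"travel":[0.02,0.004,-0.035],"roll":0},{"travel":[0.05,0,0],"roll":0},{"travel":[0.05,0,0],"roll":0},{"travel":[0.046,0,0],"roll":0},{"travel":[0,0,0],"roll":0}]' 0.05 20
python3 -m handwheel '[{"travel":[0,0,0],"roll":0},{"travel":[0,0,0],"roll":0},{"travel":[0,0,0],"roll":0},{"travel":[0,0,0],"roll":0}]' 0 20
python3 - <<'E'
from h import *
cam("wrist","w2")
E
```

```text
time: 3.72
position: [0.6585, -0.1713, 0.1327]
tool_rot: [-0.017, -0.703, -0.02, 0.71]
ft_force: [-0.4, 0.1, 0.2]
grip_width: 0.0503
time: 4.22
position: [0.6636, -0.1728, 0.1404]
tool_rot: [0.019, 0.709, 0.018, -0.705]
ft_force: [1.0, 0.1, 7.0]
grip_width: 0.0135
```

View pics/w2.png

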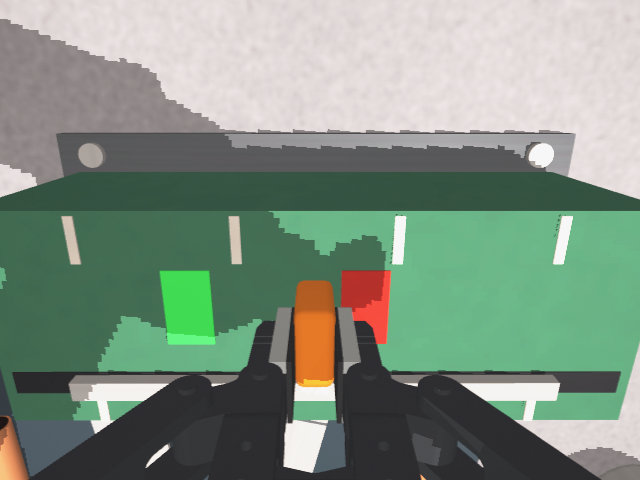

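```bash
python3 -m handwheel '[{"travel":[-0.004,0,0],"roll":0},{"travel":[0,-0.007,0],"roll":0},{"travel":[0,-0.007,0],"roll":0},{"travel":[0,-0.007,0],"roll":0},{"travel":[0,-0.007,0],"roll":0},{"travel":[0,0,0],"roll":0},{"travel":[0,0,0],"roll":0}]'
python3 -m handwheel '[{"travel":[0,-0.003,0],"roll":0},{"travel":[0,-0.003,0],"roll":0},{"travel":[0,0,0],"roll":0},{"travel":[0,0,0],"roll":0}]'
```

```text
time: 5.15
position: [0.6621, -0.1438, 0.1405]
tool_rot: [0.018, 0.708, 0.019, -0.706]
ft_force: [6.2, 1.7, -9.1]
grip_width: 0.0132
time: 5.65
position: [0.6619, -0.1398, 0.1405]
tool_rot: [0.019, 0.708, 0.017, -0.706]
ft_force: [7.3, -3.8, -9.1]
grip_width: 0.0134
```

```bash
python3 -m handwheel '[{"travel":[0,-0.003,0],"roll":0},{"travel":[0,-0.002,0],"roll":0},{"travel":[0,0,0],"roll":0},{"travel":[0,0,0],"roll":0}]'
python3 - <<'E'
from h import *
cam("wrist","w3")
E
```

```text
time: 6.15
position: [0.6619, -0.1395, 0.1405]
tool_rot: [0.022, 0.708, 0.015, -0.705]
ft_force: [6.1, -15.6, -12.2]
grip_width: 0.0135
```

View pics/w3.png

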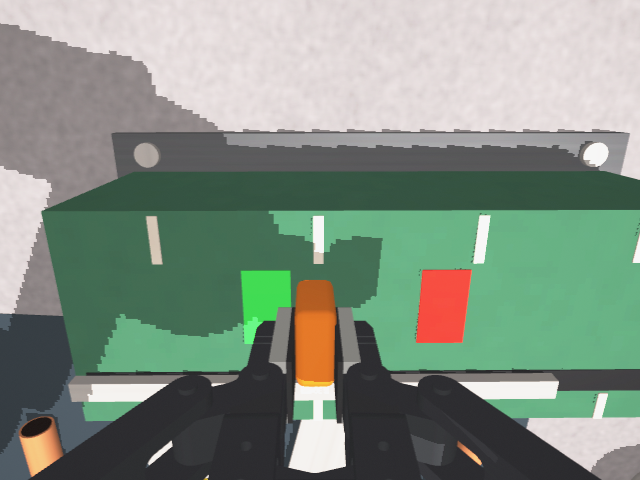

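Gate at its stop (15 N, bar at the slot's end). Release and go up, then over pipe_d.

```bash
python3 -m handwheel '[{"travel":[0,0,0],"roll":0},{"travel":[0,0,0],"roll":0},{"travel":[0,0,0],"roll":0},{"travel":[-0.05,0,0],"roll":0},{"travel":[-0.05,0,0],"roll":0},{"travel":[0,0,0],"roll":0},{"travel":[0,0,0],"roll":0}]' 0.04
python3 - <<'E'
from h import *
s,r=st(); print(s["position"]); print(r.T@(np.array([.421,-.240,.2])-s["position"]))
P,im,d=cam("wrist","w4")
E
```

```text
time: 7.08
position: [0.6593, -0.1328, 0.2415]
tool_rot: [0.018, 0.707, 0.019, -0.707]
ft_force: [0.9, -0.5, -0.2]
grip_width: 0.0397
[ 0.6593 -0.1328  0.2415]
[0.0415 0.0946 0.2436]
```

View pics/w4.png

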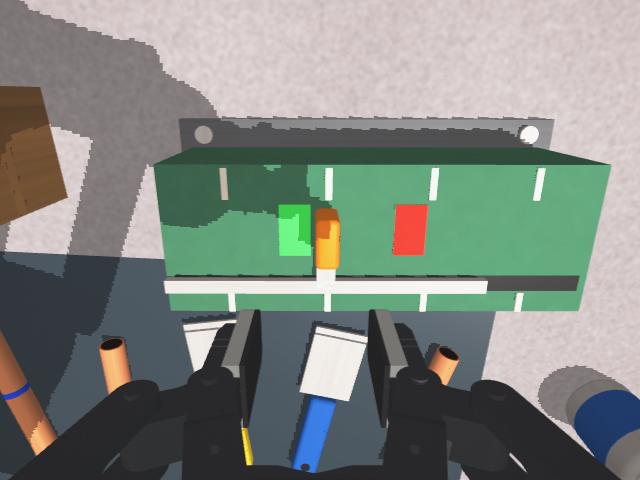

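```bash
python3 -m handwheel '[{"travel":[0,0.016,0.041],"roll":0},{"travel":[0,0.016,0.041],"roll":0},{"travel":[0,0.016,0.041],"roll":0},{"travel":[0.01,0.016,0.041],"roll":0},{"travel":[0.01,0.016,0.04],"roll":0},{"travel":[0.01,0.015,0.04],"roll":0},{"travel":[0,0,0],"roll":0.16},{"travel":[0,0,0],"roll":0.154},{"travel":[0,0,0],"roll":0},{"travel":[0,0,0],"roll":0}]' 0.05
python3 - <<'E'
from h import *
s,r=st(); print(s["position"]); print(r)
P,im,d=cam("wrist","w5"); measure(P,im,d)
print(r.T@(np.array([.421,-.240,.2])-s["position"]))
E
```

```text
time: 8.38
position: [0.4205, -0.2404, 0.2105]
tool_rot: [0.092, -0.701, 0.091, 0.702]
ft_force: [0.2, 0.3, 0.4]
grip_width: 0.0501
[ 0.4205 -0.2404  0.2105]
[[-0.0016 -0.2565 -0.9665]
 [ 0.0011 -0.9665  0.2565]
 [-1.     -0.0006  0.0018]]
pipe band px [308. 161.] xy [ 0.4583 -0.2459] z 0.0201 ang -15.85 len 0.159
pipe band px [330. 160.] xy [ 0.4546 -0.2613] z 0.0191 ang -15.85 len 0.159
yellow ctr [ 0.4188 -0.0662] front [ 0.464  -0.0587] rear [ 0.3669 -0.0748] ang 9.37 len 0.099 z 0.0182
blue ctr [ 0.4151 -0.1473] front [ 0.4602 -0.1554] rear [ 0.3625 -0.1378] ang -10.22 len 0.1 z 0.0184
[ 0.0105 -0.0005 -0.0004]
```

View pics/w5.png

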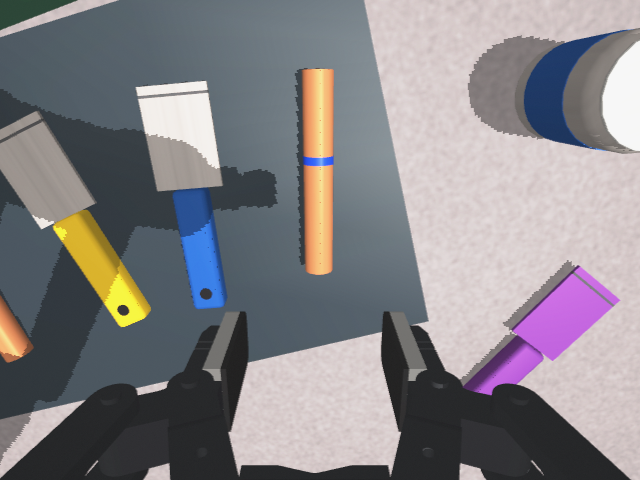

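```bash
python3 -m handwheel '[{"travel":[0.05,0.001,0],"roll":0},{"travel":[0.05,0.001,0],"roll":0},{"travel":[0.05,0,0],"roll":0},{"travel":[0.02,0,0],"roll":0},{"travel":[0.01,0,0],"roll":0},{"travel":[0.004,0,0],"roll":0},{"travel":[0,0,0],"roll":0},{"travel":[0,0,0],"roll":0}]' 0.05
python3 - <<'E'
from h import *
P,im,d=cam("wrist","w6")
E
```

```text
time: 9.43
position: [0.4211, -0.2432, 0.0282]
tool_rot: [-0.092, 0.702, -0.093, -0.7]
ft_force: [0.6, -0.2, 0.6]
grip_width: 0.0497
```

View pics/w6.png

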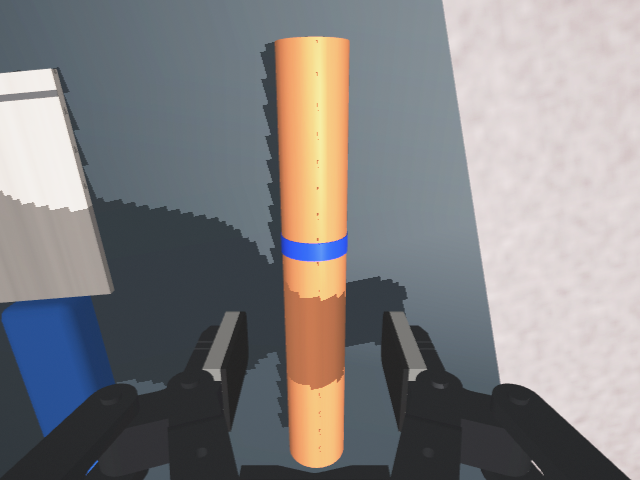

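```bash
python3 -m handwheel '[{"travel":[0.003,0,0],"roll":0},{"travel":[0,0,0],"roll":0},{"travel":[0,0,0],"roll":0},{"travel":[0,0,0],"roll":0},{"travel":[0,0,0],"roll":0}]' 0 60
python3 -m handwheel '[{"travel":[-0.03,0,0],"roll":0},{"travel":[-0.05,0,0],"roll":0},{"travel":[0,0,0],"roll":0},{"travel":[0,0,0],"roll":0}]'
python3 - <<'E'
from h import *
s,r=st(); print(s["position"]); print(r)
P,im,d=cam("wrist","w7")
E
```

```text
time: 10.1
position: [0.4206, -0.2428, 0.0247]
tool_rot: [-0.092, 0.701, -0.092, -0.701]
ft_force: [-0.3, 0.8, 5.8]
grip_width: 0.0202
time: 10.6
position: [0.42, -0.2425, 0.1039]
tool_rot: [0.093, -0.701, 0.092, 0.701]
ft_force: [-0.2, -0.4, -0.4]
grip_width: 0.0199
[ 0.42   -0.2425  0.1039]
[[-0.0005 -0.2592 -0.9658]
 [ 0.0003 -0.9658  0.2592]
 [-1.     -0.0002  0.0005]]
```

View pics/w7.png

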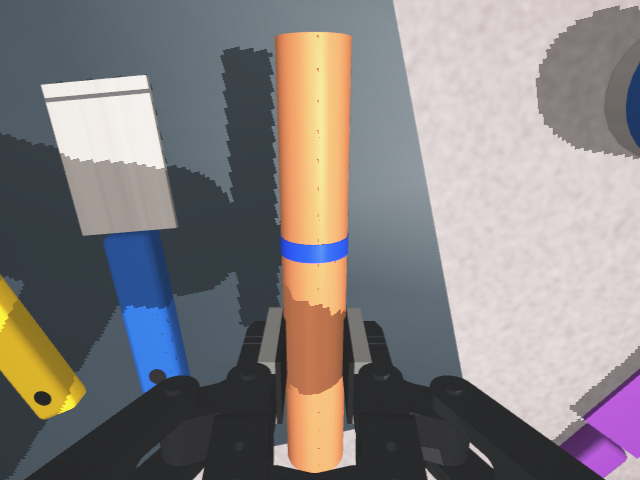

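```bash
cat >> h.py <<'E'
def held(save=None):
    s,r=st(); P,im,d=cam("wrist",save); W=cloud(P,d)
    L=(W-s["position"])@r   # tool frame: x down, y, z back
    F=-L[...,2]; Y=L[...,1]; D=L[...,0]   # F forward
    cop=((mask(im,'copper')+mask(im,'band'))>0)&(d>0)&(abs(Y)<.03)&(D>-.02)&(D<.06)&(F>-.08)&(F<.16)
    rows=[]
    for f in np.arange(-.06,.14,.005):
        m=cop&(F>=f)&(F<f+.005)
        if m.sum()<30: continue
        # circle fit top: sort
        A=np.c_[2*Y[m],2*D[m],np.ones(m.sum())]; b=Y[m]**2+D[m]**2
        # fixed radius: optimise
        from scipy.optimize import least_squares
        q=least_squares(lambda c:np.hypot(Y[m]-c[0],D[m]-c[1])-.011,[0,.015],loss='soft_l1',f_scale=.001).x
        rows.append([f+.0025,*q])
    rows=np.array(rows); 
    k=(rows[:,0]>-.0)
    py=np.polyfit(rows[k,0],rows[k,1],1); pd=np.polyfit(rows[k,0],rows[k,2],1)
    bm=(mask(im,'band')>0)&cop
    fb=(F[bm].min()+F[bm].max())/2; fm=np.median(F[bm])
    tip=F[cop].max()
    print('t',s['time'],'w',round(s['grip_width'],4),'pos',s['position'],'tooldeg',np.degrees(np.arctan2(-r[1,2],-r[0,2])).round(2))
    print('band fwd med %.4f mid %.4f tip %.4f | y at band %.4f slope %.2fdeg | down at band %.4f pitch(down) %.2fdeg'%(fm,fb,tip,np.polyval(py,fm),np.degrees(py[0]),np.polyval(pd,fm),np.degrees(pd[0])))
    b=s["position"]+r@np.array([np.polyval(pd,fm),np.polyval(py,fm),-fm]); print('band axis world',b)
    return b,rows
E
python3 - <<'E'
from h import *
b,rows=held(); print(rows[::3])
E
```

```text
t 10.65 w 0.0199 pos [ 0.4195 -0.2421  0.1033] tooldeg -15.03
band fwd med 0.0372 mid 0.0371 tip 0.0993 | y at band 0.0003 slope -0.27deg | down at band 0.0129 pitch(down) 0.13deg
band axis world [ 0.4554 -0.2521  0.0903]
[[-0.0525  0.0008  0.0132]
 [-0.0375  0.0007  0.0129]
 [-0.0225  0.0007  0.0128]
 [-0.0075  0.0006  0.0129]
 [ 0.0075  0.0005  0.0129]
 [ 0.0225  0.0005  0.013 ]
 [ 0.0375  0.0004  0.0125]
 [ 0.0525  0.0003  0.013 ]
 [ 0.0675  0.0002  0.013 ]
 [ 0.0825  0.0001  0.0131]
 [ 0.0975  0.0001  0.0131]]
```

```bash
python3 -m handwheel '[{"travel":[-0.04,0,0],"roll":0},{"travel":[-0.04,0,0],"roll":-0.156},{"travel":[-0.037,0,0],"roll":-0.156},{"travel":[0,0.014,-0.028],"roll":0},{"travel":[0,0.014,-0.028],"roll":0},{"travel":[0,0.014,-0.027],"roll":0},{"travel":[0,0,0],"roll":0},{"travel":[0,0,0],"roll":0},{"travel":[0,0,0],"roll":0},{"travel":[0,0,0],"roll":0}]'
cat >> h.py <<'E'
def jigfit(save=None):
    s,r=st(); P,im,d=cam("wrist",save); W=cloud(P,d)
    E=[]
    hi=(W[...,2]>.09)&(W[...,2]<.108)&(W[...,0]>.56)&(d>0)
    g=cv2.cvtColor(im,cv2.COLOR_RGB2HSV).astype(int); hi&=(((g[...,0]>60)&(g[...,0]<85))|(g[...,1]<50))
    for u in range(5,635,3):
        v=np.nonzero(hi[:,u])[0]
        if len(v)>8: E.append([u,v.max()])
    E=np.array(E); pw=np.array([px2w(P,u,v+.5,0.1) for u,v in E]); k=np.ones(len(pw),bool)
    for _ in range(6):
        c=np.polyfit(pw[k,1],pw[k,0],1); e=pw[:,0]-np.polyval(c,pw[:,1]); k=abs(e)<max(.0008,1.5*np.std(e[k]))
    print('jig ang %.2f n %d/%d resid %.5f'%(np.degrees(-np.arctan(c[0])),k.sum(),len(k),np.std(e[k])))
    for m,a,c2 in comps(mask(im,'white')*(W[...,2]>.08).astype(np.uint8)*(W[...,2]<.12).astype(np.uint8),20):
        p=px2w(P,*c2,0.1); y=p[1]; 
        sl=-c[0]; # direction of jig x: (1,sl)
        # foot on edge: p - t*(1,sl), x = c0*y+c1
        t=(p[0]-c[0]*p[1]-c[1])/(1+sl*sl) if True else 0
        f=p[:2]-t*np.array([1,sl]); print('line px',c2.round(0),a,'mouth',f,'depth',t.round(4), 'in tool frame fwd/right', (-(r.T@(np.r_[f,0]-s["position"]))[2]).round(4),(r.T@(np.r_[f,0]-s["position"]))[1].round(4))
    return s
E
python3 - <<'E'
from h import *
jigfit("w8"); held()
E
```

```text
time: 11.95
position: [0.5047, -0.2802, 0.2212]
tool_rot: [-0.017, -0.707, -0.018, 0.707]
ft_force: [0.1, 0.1, -0.6]
grip_width: 0.0198
jig ang 3.00 n 104/131 resid 0.00013
line px [130.   6.] 3224 mouth [ 0.6041 -0.1826] depth 0.0216 in tool frame fwd/right 0.1043 -0.0924
line px [59. 32.] 200 mouth [ 0.6021 -0.1442] depth 0.0096 in tool frame fwd/right 0.1042 -0.131
line px [186.  35.] 263 mouth [ 0.6055 -0.2094] depth 0.0082 in tool frame fwd/right 0.1044 -0.0657
line px [313.  26.] 107 mouth [ 0.609  -0.2747] depth 0.0124 in tool frame fwd/right 0.1045 -0.0002
line px [550. 322.] 6055 mouth [ 0.6169 -0.426 ] depth -0.1592 in tool frame fwd/right 0.105 0.1513
t 12.0 w 0.0197 pos [ 0.5049 -0.2803  0.2214] tooldeg 2.85
band fwd med 0.0372 mid 0.0371 tip 0.0993 | y at band 0.0002 slope -0.30deg | down at band 0.0130 pitch(down) 0.14deg
band axis world [ 0.542  -0.2787  0.2084]
```

View pics/w8.png

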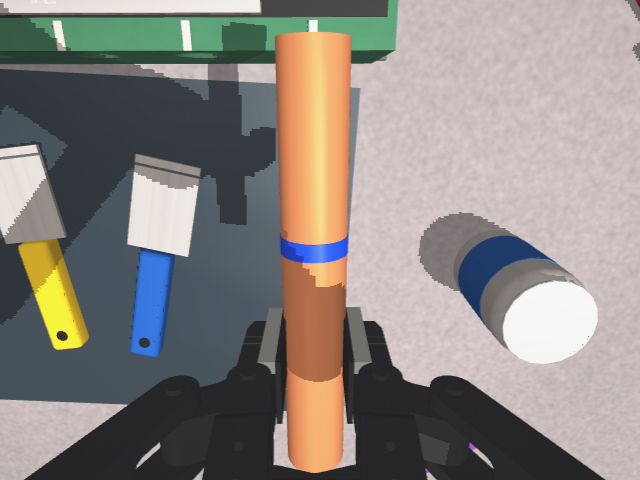

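```bash
python3 -m handwheel '[{"travel":[0.0,-0.001,0.02],"roll":0},{"travel":[0.05,0,0],"roll":0},{"travel":[0.05,0,0],"roll":0},{"travel":[0.038,0,0],"roll":0},{"travel":[0,0,0],"roll":0},{"travel":[0,0,0],"roll":0},{"travel":[0,0,0],"roll":0},{"travel":[0,0,0],"roll":0}]'
python3 -m handwheel '[{"travel":[0.0,0,-0.012],"roll":0},{"travel":[0.0,0,-0.012],"roll":0},{"travel":[0.0,0,-0.012],"roll":0},{"travel":[0.0,0,0],"roll":0},{"travel":[0.0,0,0],"roll":0}]'
python3 - <<'E'
from h import *
held("w9")
E
```

```text
time: 13.05
position: [0.4863, -0.2812, 0.0849]
tool_rot: [0.018, 0.708, 0.017, -0.706]
ft_force: [0.2, -0.6, -1.5]
grip_width: 0.0197
time: 13.68
position: [0.5211, -0.2785, 0.0829]
tool_rot: [-0.018, -0.707, -0.018, 0.707]
ft_force: [-0.1, 0.1, -1.3]
grip_width: 0.0197
t 13.675 w 0.0197 pos [ 0.5211 -0.2785  0.0829] tooldeg 2.88
band fwd med 0.0371 mid 0.0369 tip 0.0891 | y at band 0.0002 slope -0.28deg | down at band 0.0130 pitch(down) 0.13deg
band axis world [ 0.5581 -0.2768  0.0699]
```

View pics/w9.png

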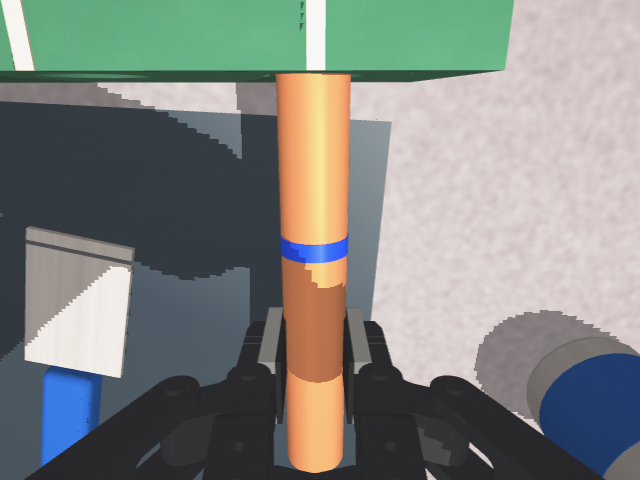

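```bash
python3 - <<'E'
from h import *
jigfit()
E
```

```text
jig ang 2.96 n 167/170 resid 0.00008
line px [17. 34.] 1349 mouth [ 0.6059 -0.2087] depth 0.0077 in tool frame fwd/right 0.0885 -0.0653
line px [315.  34.] 1308 mouth [ 0.6093 -0.2746] depth 0.0077 in tool frame fwd/right 0.0886 0.0006
```

```bash
python3 -m handwheel '[{"travel":[0.0,0,-0.012],"roll":0},{"travel":[0.0,0,-0.012],"roll":0},{"travel":[0.0,0,-0.012],"roll":0},{"travel":[0.0,0,-0.0095],"roll":0},{"travel":[0.0,0,-0.003],"roll":0},{"travel":[0.0,0,-0.003],"roll":0},{"travel":[0.0,0,0],"roll":0},{"travel":[0.0,0,0],"roll":0}]'
python3 - <<'E'
from h import *
jigfit("w10");held()
E
```

```text
time: 14.78
position: [0.5724, -0.2762, 0.0833]
tool_rot: [-0.017, -0.707, -0.018, 0.707]
ft_force: [0.5, -0.1, -0.5]
grip_width: 0.0199
jig ang -16.31 n 69/169 resid 0.00310
line px [179. 202.] 1271 mouth [ 0.5999 -0.2313] depth 0.0287 in tool frame fwd/right 0.0297 -0.0434
line px [314. 254.] 853 mouth [ 0.5896 -0.2664] depth 0.0268 in tool frame fwd/right 0.0177 -0.0089
line px [ 70. 276.] 28 mouth [ 0.6063 -0.2094] depth 0.0007 in tool frame fwd/right 0.0372 -0.0651Traceback (most recent call last):
  File "<stdin>", line 2, in <module>
  File "h.py", line 75, in held
    fb=(F[bm].min()+F[bm].max())/2; fm=np.median(F[bm])
        ~~~~~~~~~^^
    return umr_minimum(a, axis, None, out, keepdims, initial, where)
ValueError: zero-size array to reduction operation minimum which has no identity
```

View pics/w10.png

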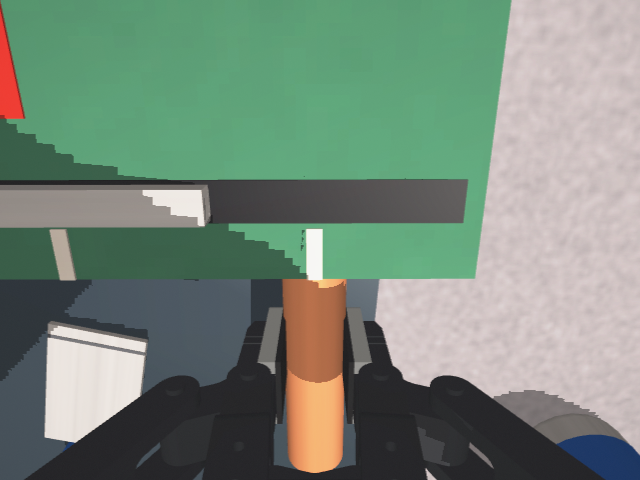

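```bash
python3 -m handwheel '[{"travel":[0.0,0,0],"roll":0},{"travel":[0.0,0,0],"roll":0},{"travel":[0.0,0,0],"roll":0},{"travel":[-0.04,0,0],"roll":0},{"travel":[-0.05,0,0.03],"roll":0},{"travel":[-0.04,0,0.04],"roll":0},{"travel":[0,0,0.04],"roll":0},{"travel":[0.0,0,0],"roll":0},{"travel":[0.0,0,0],"roll":0}]' 0.045
python3 - <<'E'
from h import *
jigfit("w11")
P,im,d=cam("wrist"); W=cloud(P,d)
for m,a,c in comps(mask(im,'band')*(W[...,2]>.05).astype(np.uint8),10): print(a,c,W[m].mean(0),W[m].min(0),W[m].max(0))
cv2.imwrite("pics/c11.png",cv2.resize(im[60:260,220:420],None,fx=3,fy=3)[:,:,::-1])
P,im,d=cam("top"); cv2.imwrite("pics/t11.png",cv2.resize(im[150:290,205:435],None,fx=3.4,fy=3.4)[:,:,::-1])
E
```

```text
time: 16.0
position: [0.4634, -0.2819, 0.2136]
tool_rot: [0.018, 0.707, 0.017, -0.706]
ft_force: [0.7, -0.3, -0.3]
grip_width: 0.045Traceback (most recent call last):
  File "<stdin>", line 2, in <module>
  File "h.py", line 91, in jigfit
    c=np.polyfit(pw[k,1],pw[k,0],1); e=pw[:,0]-np.polyval(c,pw[:,1]); k=abs(e)<max(.0008,1.5*np.std(e[k]))
                 ~~^^^^^
IndexError: too many indices for array: array is 1-dimensional, but 2 were indexed
```

View pics/w11.png

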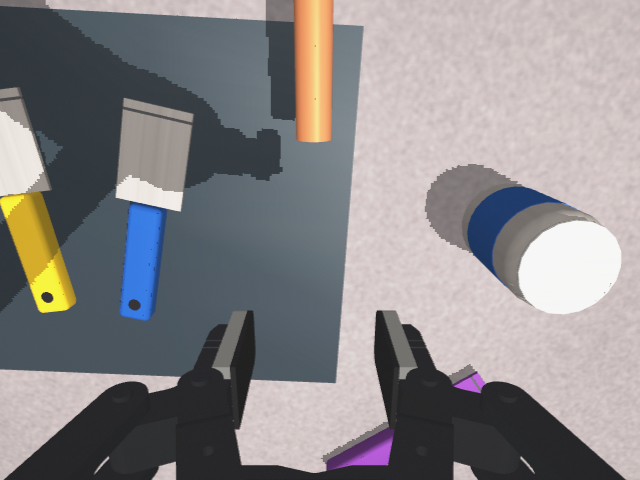

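```bash
python3 -m handwheel '[{"travel":[0.0,-0.01,-0.03],"roll":0},{"travel":[0.0,-0.01,-0.03],"roll":0},{"travel":[0.0,0,0],"roll":0},{"travel":[0.0,0,0],"roll":0}]'
cat >> h.py <<'E'
def bandcheck(tag):
    try: jigfit(tag)
    except Exception as e: print('jigfit',e)
    P,im,d=cam("wrist"); W=cloud(P,d)
    for m,a,c in comps(mask(im,'band')*((W[...,2]>.045)&(W[...,2]<.1)).astype(np.uint8),10):
        v,u=np.nonzero(m); uc=np.median(u); vv=v[abs(u-uc)<4]
        lo,hi=px2w(P,uc,vv.max()+.5,.079),px2w(P,uc,vv.min()-.5,.079); e=-.0501*lo[1]+.5959
        print('band',a,c.round(1),'z',W[m][:,2].max(),'rear edge x %.4f front %.4f jigface(w1) %.4f'%(lo[0],hi[0],e))
        x,y=int(c[0]),int(c[1]); 
        cv2.imwrite(f"pics/{tag}c.png",cv2.resize(im[max(0,y-60):y+60,max(0,x-80):x+80],None,fx=4,fy=4,interpolation=cv2.INTER_NEAREST)[:,:,::-1])
E
python3 - <<'E'
from h import *
bandcheck("w12")
P,im,d=cam("top"); cv2.imwrite("pics/t12.png",cv2.resize(im[150:290,205:435],None,fx=3.4,fy=3.4)[:,:,::-1])
P,im,d=cam("side"); cv2.imwrite("pics/s12.png",cv2.resize(im[150:350,180:430],None,fx=3,fy=3)[:,:,::-1])
E
```

```text
time: 16.55
position: [0.5219, -0.2585, 0.2124]
tool_rot: [-0.018, -0.706, -0.018, 0.708]
ft_force: [0.0, 0.7, 0.4]
grip_width: 0.0452
jig ang 2.94 n 145/147 resid 0.00004
line px [164.  37.] 5846 mouth [ 0.6047 -0.1797] depth 0.0237 in tool frame fwd/right 0.0871 -0.0743
line px [97. 63.] 85 mouth [ 0.6029 -0.1445] depth 0.0116 in tool frame fwd/right 0.0871 -0.1096
line px [226.  72.] 245 mouth [ 0.6063 -0.2094] depth 0.0075 in tool frame fwd/right 0.0871 -0.0445
line px [354.  72.] 254 mouth [ 0.6096 -0.2748] depth 0.0072 in tool frame fwd/right 0.0871 0.0209
line px [585. 355.] 5964 mouth [ 0.6174 -0.4262] depth -0.1598 in tool frame fwd/right 0.0872 0.1725
band 156 [338.3  91.3] z 0.08104374363434291 rear edge x 0.6043 front 0.6096 jigface(w1) 0.6093
band 95 [361.9  91.5] z 0.08011397607291182 rear edge x 0.6055 front 0.6103 jigface(w1) 0.6100
```

View pics/w12.png

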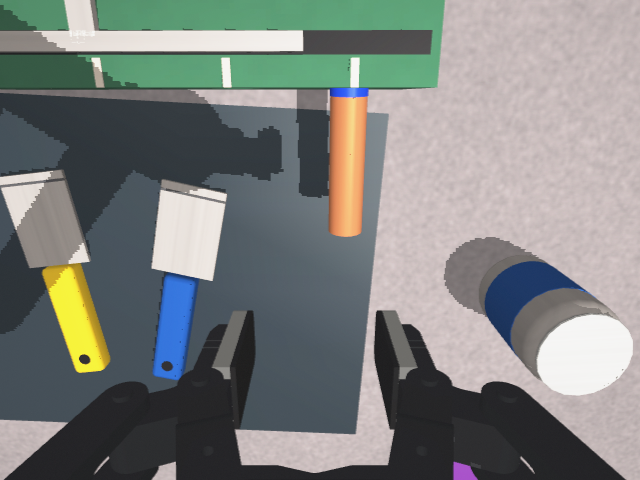

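View pics/s12.png

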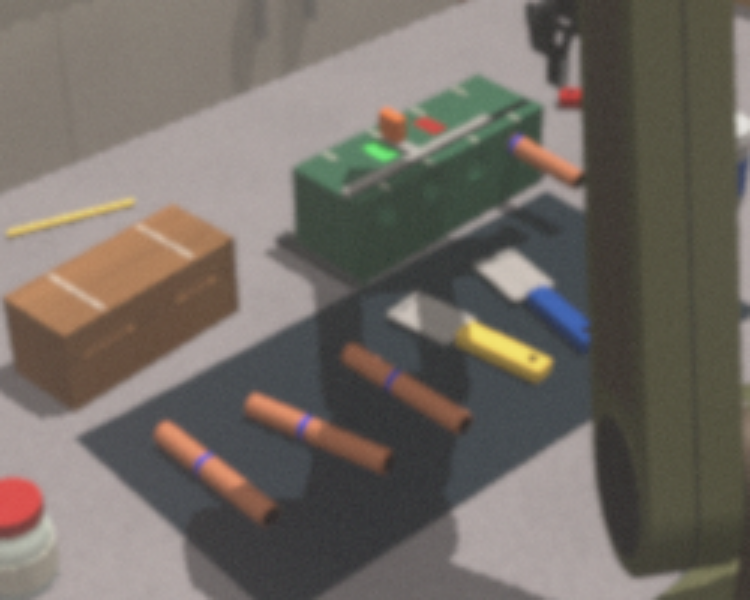

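```bash
python3 - <<'E'
from h import *
P,im,d=cam("wrist"); W=cloud(P,d)
print(im[82:104,348]); 
print(W[95:240:12,346])
col=mask(im,'copper')[:,346]; v=np.nonzero(col)[0]; print(v.min(),v.max())
E
```

```text
[[121 177 140]
 [142 194 156]
 [142 195 156]
 [141 192 155]
 [ 89 123 170]
 [ 87 133 247]
 [ 88 134 247]
 [ 88 135 247]
 [ 88 135 247]
 [ 89 135 247]
 [ 89 135 247]
 [ 89 136 247]
 [ 89 136 247]
 [103 138 247]
 [241 184 180]
 [247 198 127]
 [247 199 128]
 [247 199 129]
 [247 199 128]
 [247 199 128]
 [247 200 128]
 [247 200 128]]
[[ 0.6052 -0.2731  0.08  ]
 [ 0.5987 -0.2737  0.0775]
 [ 0.5921 -0.2742  0.0777]
 [ 0.5854 -0.2747  0.0777]
 [ 0.5785 -0.2752  0.078 ]
 [ 0.5714 -0.2758  0.077 ]
 [ 0.5643 -0.2763  0.0768]
 [ 0.557  -0.2768  0.0766]
 [ 0.549  -0.2776  0.0739]
 [ 0.5416 -0.2781  0.0748]
 [ 0.5336 -0.2788  0.0737]
 [ 0.5253 -0.2795  0.0725]
 [ 0.4929 -0.287  -0.0005]]
97 235
```

View pics/w12c.png

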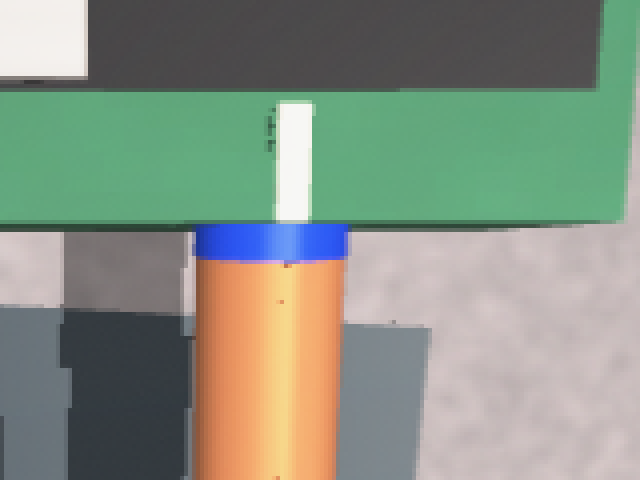

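Close crop: the band's front edge is at the jig face (row 86) and the rear edge at row 95.6, so about 5 mm of the 6 mm shows and it is about 1–2 mm short, after tilting on release. Re-grip and push it slightly.

```bash
python3 -m handwheel '[{"travel":[0.0,0.01,-0.025],"roll":0},{"travel":[0.0,0.01,-0.0245],"roll":0},{"travel":[0.04,0,0],"roll":0},{"travel":[0.04,0,0],"roll":0},{"travel":[0.03,0,0],"roll":0},{"travel":[0.02,0,0],"roll":0},{"travel":[0.0,0,0],"roll":0},{"travel":[0.0,0,0],"roll":0},{"travel":[0.0,0,0],"roll":0}]' 0.045
python3 -m handwheel '[{"travel":[0.0,0,0],"roll":0},{"travel":[0.0,0,0],"roll":0},{"travel":[0.0,0,0],"roll":0},{"travel":[0.0,0,0],"roll":0}]' 0 40
python3 -m handwheel '[{"travel":[0.0,0,-0.0015],"roll":0},{"travel":[0.0,0,0],"roll":0},{"travel":[0.0,0,0],"roll":0},{"travel":[0.0,0,0],"roll":0}]'
```

```text
time: 17.92
position: [0.5731, -0.2768, 0.0848]
tool_rot: [0.018, 0.708, 0.017, -0.706]
ft_force: [0.6, 0.7, 0.4]
grip_width: 0.0447
time: 18.42
position: [0.5727, -0.2764, 0.084]
tool_rot: [0.018, 0.707, 0.017, -0.707]
ft_force: [-0.3, 0.3, 6.1]
grip_width: 0.02
time: 18.92
position: [0.5728, -0.2764, 0.0839]
tool_rot: [-0.018, -0.706, -0.018, 0.707]
ft_force: [-2.7, 0.3, 7.0]
grip_width: 0.0199
```

```bash
python3 -m handwheel '[{"travel":[0.0,0,-0.0015],"roll":0},{"travel":[0.0,0,0],"roll":0},{"travel":[0.0,0,0],"roll":0},{"travel":[0.0,0,0],"roll":0}]'
```

```text
time: 19.42
position: [0.5729, -0.2763, 0.0838]
tool_rot: [-0.018, -0.705, -0.018, 0.708]
ft_force: [-7.2, -1.0, 8.8]
grip_width: 0.0203
```

```bash
python3 -m handwheel '[{"travel":[-0.0015,0,0],"roll":0},{"travel":[0.0,0,0],"roll":0},{"travel":[0.0,0,0],"roll":0}]'
python3 -m handwheel '[{"travel":[-0.0010,0,0],"roll":0},{"travel":[0.0,0,0],"roll":0},{"travel":[0.0,0,0],"roll":0}]'
```

```text
time: 19.8
position: [0.5748, -0.2761, 0.0845]
tool_rot: [-0.018, -0.706, -0.018, 0.707]
ft_force: [-2.6, 0.0, 2.0]
grip_width: 0.0199
time: 20.18
position: [0.5756, -0.276, 0.0855]
tool_rot: [0.018, 0.707, 0.018, -0.707]
ft_force: [0.2, -0.4, -1.1]
grip_width: 0.0198
```

```bash
python3 -m handwheel '[{"travel":[0,0,0.001],"roll":0},{"travel":[0.0,0,0],"roll":0},{"travel":[0.0,0,0],"roll":0}]'
python3 -m handwheel '[{"travel":[0.0,0,0],"roll":0},{"travel":[0.0,0,0],"roll":0},{"travel":[0.0,0,0],"roll":0},{"travel":[-0.04,0,0],"roll":0},{"travel":[-0.04,0,0],"roll":0},{"travel":[-0.05,-0.01,0.025],"roll":0},{"travel":[0,-0.01,0.025],"roll":0},{"travel":[0.0,0,0],"roll":0},{"travel":[0.0,0,0],"roll":0},{"travel":[0.0,0,0],"roll":0}]' 0.045
python3 - <<'E'
from h import *
bandcheck("w13")
P,im,d=cam("wrist"); W=cloud(P,d); print(im[80:104,348]); print(W[95:240:20,346])
E
```

```text
time: 20.55
position: [0.5743, -0.2761, 0.0858]
tool_rot: [0.018, 0.707, 0.018, -0.707]
ft_force: [0.6, 0.1, -1.2]
grip_width: 0.0203
time: 21.8
position: [0.5241, -0.259, 0.2151]
tool_rot: [-0.018, -0.707, -0.018, 0.707]
ft_force: [-0.0, -0.4, 0.2]
grip_width: 0.0449
jig ang 3.06 n 144/146 resid 0.00013
line px [164.  42.] 5752 mouth [ 0.6048 -0.1795] depth 0.024 in tool frame fwd/right 0.0847 -0.0753
line px [98. 66.] 56 mouth [ 0.6029 -0.1444] depth 0.0126 in tool frame fwd/right 0.0845 -0.1104
line px [226.  77.] 243 mouth [ 0.6064 -0.2094] depth 0.0074 in tool frame fwd/right 0.0848 -0.0453
line px [352.  77.] 244 mouth [ 0.6099 -0.2748] depth 0.007 in tool frame fwd/right 0.085 0.0201
line px [581. 355.] 5829 mouth [ 0.618  -0.4258] depth -0.1603 in tool frame fwd/right 0.0855 0.1714
band 117 [337.9  95. ] z 0.08048694540618179 rear edge x 0.6059 front 0.6096 jigface(w1) 0.6094
band 65 [361.1  95. ] z 0.08041111722199784 rear edge x 0.6065 front 0.6103 jigface(w1) 0.6100
[[146 189 154]
 [147 190 154]
 [146 191 154]
 [148 191 155]
 [172 210 173]
 [172 211 174]
 [172 210 174]
 [172 211 174]
 [172 212 175]
 [172 211 175]
 [166 203 169]
 [134 167 153]
 [ 86 135 247]
 [ 88 134 247]
 [ 87 135 247]
 [ 88 136 247]
 [ 88 135 247]
 [ 92 136 247]
 [162 155 245]
 [247 203 130]
 [247 202 130]
 [247 202 131]
 [247 204 131]
 [247 204 131]]
[[ 0.6079 -0.2731  0.0788]
 [ 0.597  -0.2738  0.0795]
 [ 0.5856 -0.2748  0.0777]
 [ 0.5738 -0.2758  0.0765]
 [ 0.5616 -0.2768  0.0755]
 [ 0.5491 -0.2777  0.0753]
 [ 0.536  -0.2787  0.0745]
 [ 0.5223 -0.2799  0.0732]]
```

View pics/w13c.png

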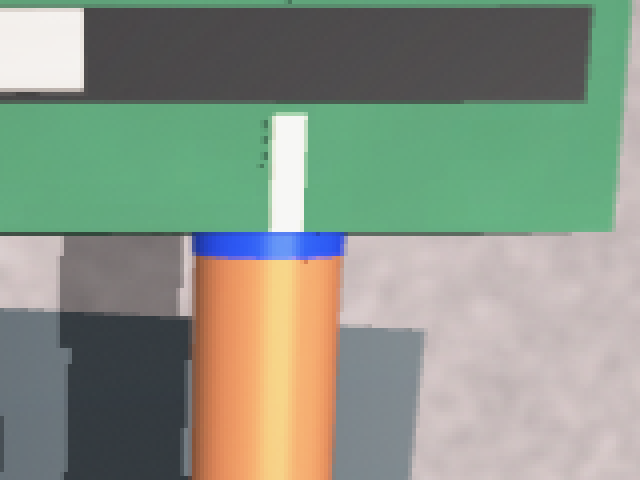

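```bash
python3 -m handwheel '[{"travel":[0,-0.0445,0.014],"roll":0},{"travel":[0,-0.0445,0.014],"roll":0},{"travel":[0,-0.0445,0.014],"roll":0},{"travel":[0,-0.0445,0.014],"roll":0},{"travel":[0,-0.0445,0.014],"roll":0},{"travel":[0,-0.0445,0.014],"roll":0},{"travel":[0,-0.044,0.0145],"roll":0},{"travel":[0.0,0,0],"roll":0},{"travel":[0.0,0,0],"roll":0},{"travel":[0.0,0,0],"roll":0}]' 0.05
cat >> h.py <<'E'
def lying(save=None,back=.038):
    """pipes lying: report in tool frame, grasp travel"""
    s,r=st(); P,im,d=cam("wrist",save); W=cloud(P,d); print('pos',s['position'],'heading',np.degrees(np.arctan2(-r[1,2],-r[0,2])).round(2))
    cm=((mask(im,'copper')>0)|(mask(im,'band')>0))&(W[...,2]<.035)&(W[...,2]>.003)&(d>0)
    cm=cv2.morphologyEx(cm.astype(np.uint8),cv2.MORPH_CLOSE,np.ones((5,5)))
    for m,a,c in comps(cm,800):
        bm=m&(mask(im,'band')>0)
        if bm.sum()<20: continue
        v,u=np.nonzero(m); xy=np.array([px2w(P,i,j,.016)[:2] for i,j in zip(u,v)]); cc,ax=pca(xy); t=(xy-cc)@ax
        v2,u2=np.nonzero(bm); b=np.array([px2w(P,i,j,.020)[:2] for i,j in zip(u2,v2)]); tb=np.median((b-cc)@ax)
        B=cc+ax*tb; G=B-ax*back; ang=np.degrees(np.arctan2(ax[1],ax[0])); L=r.T@(np.r_[G,.0255]-s['position'])
        print('pipe px',c.round(0),'band',B,'ang',ang.round(2),'len',np.ptp(t).round(3),'tip-band',(t.max()-tb).round(3),'grasp',G,'travel x y z',L.round(4),'roll',np.radians(np.degrees(np.arctan2(-r[1,2],-r[0,2]))-ang).round(3))
E
python3 - <<'E'
from h import *
lying("w14")
E
```

```text
time: 23.2
position: [0.4104, 0.0462, 0.2158]
tool_rot: [0.017, 0.707, 0.017, -0.707]
ft_force: [-1.0, 0.4, 0.2]
grip_width: 0.0497
pos [0.4104 0.0462 0.2158] heading 2.78
pipe px [ 40. 118.] band [0.4736 0.247 ] ang 2.19 len 0.152 tip-band 0.063 grasp [0.4356 0.2455] travel x y z [ 0.1903 -0.198  -0.0348] roll 0.01
pipe px [179. 153.] band [0.4536 0.1498] ang 15.76 len 0.153 tip-band 0.063 grasp [0.4171 0.1395] travel x y z [ 0.1903 -0.093  -0.0111] roll -0.226
pipe px [315. 168.] band [0.4482 0.047 ] ang 4.07 len 0.152 tip-band 0.062 grasp [0.4103 0.0443] travel x y z [0.1903 0.0018 0.0003] roll -0.022
```

View pics/w14.png

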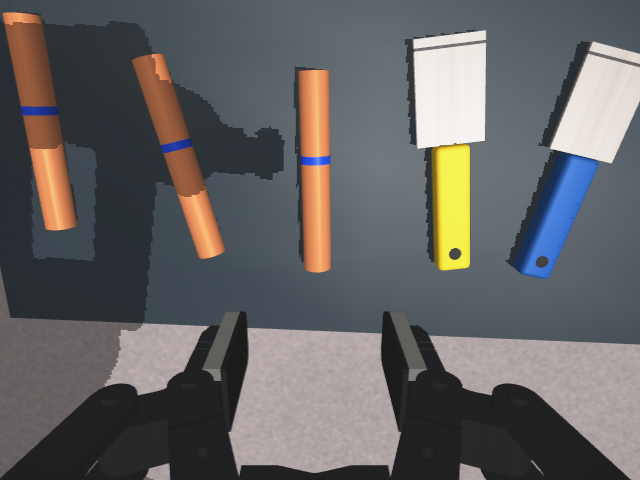

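```bash
python3 -m handwheel '[{"travel":[0.05,0.0015,0],"roll":-0.022},{"travel":[0.05,0,0],"roll":0},{"travel":[0.05,0,0],"roll":0},{"travel":[0.024,0,0],"roll":0},{"travel":[0.010,0,0],"roll":0},{"travel":[0.006,0,0],"roll":0},{"travel":[0,0,0],"roll":0},{"travel":[0,0,0],"roll":0}]' 0.05
python3 -m handwheel '[{"travel":[0,0,0],"roll":0},{"travel":[0,0,0],"roll":0},{"travel":[0,0,0],"roll":0},{"travel":[0,0,0],"roll":0}]' 0 60
python3 -m handwheel '[{"travel":[-0.04,0,0],"roll":0},{"travel":[-0.06,0,0],"roll":0},{"travel":[-0.06,0,0],"roll":0},{"travel":[-0.04,0,0],"roll":0},{"travel":[0,0,0],"roll":0},{"travel":[0,0,0],"roll":0}]'
python3 - <<'E'
from h import *
held("w15")
E
```

```text
time: 24.25
position: [0.4103, 0.0455, 0.0266]
tool_rot: [0.025, 0.707, 0.025, -0.706]
ft_force: [0.6, -0.1, -0.7]
grip_width: 0.0496
time: 24.75
position: [0.41, 0.0456, 0.0266]
tool_rot: [0.025, 0.707, 0.025, -0.706]
ft_force: [-0.1, -0.6, 7.7]
grip_width: 0.0198
time: 25.5
position: [0.4085, 0.0456, 0.2251]
tool_rot: [-0.025, -0.706, -0.025, 0.707]
ft_force: [-0.2, -0.1, -1.8]
grip_width: 0.0196
t 25.5 w 0.0196 pos [0.4085 0.0456 0.2251] tooldeg 4.12
band fwd med 0.0381 mid 0.0381 tip 0.1002 | y at band 0.0006 slope 0.29deg | down at band 0.0150 pitch(down) 0.23deg
band axis world [0.4466 0.0477 0.2101]
```

```bash
python3 -m handwheel '[{"travel":[0,0.04,-0.009],"roll":0.02},{"travel":[0,0.045,-0.012],"roll":0},{"travel":[0,0.045,-0.011],"roll":0},{"travel":[0,0.045,-0.011],"roll":0},{"travel":[0,0.045,-0.011],"roll":0},{"travel":[0,0.0445,-0.0106],"roll":0},{"travel":[0.05,0,0],"roll":0},{"travel":[0.05,0,0],"roll":0},{"travel":[0.03,0,0],"roll":0},{"travel":[0.01,0,0],"roll":0},{"travel":[0.0,0,0],"roll":0},{"travel":[0.0,0,0],"roll":0},{"travel":[0.0,0,0],"roll":0}]'
cat >> h.py <<'E'
MOUTH=np.array([[.6097,-.2747],[.6064,-.2096],[.6031,-.1446],[.5999,-.0796]])
AX=np.array([np.cos(np.radians(2.95)),np.sin(np.radians(2.95))])
def fit(i,save=None,over=.0013):
    b,_=held(save); s,r=st()
    e=MOUTH[i]+AX*over-b[:2]; print('to go: jig-x %.4f jig-y(left+) %.4f z %.4f'%(e@AX, -e[0]*AX[1]+e[1]*AX[0], .070-b[2]),'roll',np.radians(np.degrees(np.arctan2(-r[1,2],-r[0,2]))-2.95).round(4))
E
python3 - <<'E'
from h import *
fit(1,"w16"); jigfit()
E
```

```text
time: 27.18
position: [0.4895, -0.2154, 0.0871]
tool_rot: [0.019, 0.708, 0.018, -0.706]
ft_force: [-0.3, 0.2, -0.7]
grip_width: 0.0196
t 27.175 w 0.0196 pos [ 0.4895 -0.2154  0.0871] tooldeg 2.98
band fwd med 0.0381 mid 0.0381 tip 0.1002 | y at band 0.0006 slope 0.30deg | down at band 0.0150 pitch(down) 0.23deg
band axis world [ 0.5276 -0.2141  0.0722]
to go: jig-x 0.0802 jig-y(left+) 0.0005 z -0.0022 roll 0.0004Traceback (most recent call last):
  File "<stdin>", line 2, in <module>
  File "h.py", line 91, in jigfit
    c=np.polyfit(pw[k,1],pw[k,0],1); e=pw[:,0]-np.polyval(c,pw[:,1]); k=abs(e)<max(.0008,1.5*np.std(e[k]))
                 ~~^^^^^
IndexError: too many indices for array: array is 1-dimensional, but 2 were indexed
```

View pics/w16.png

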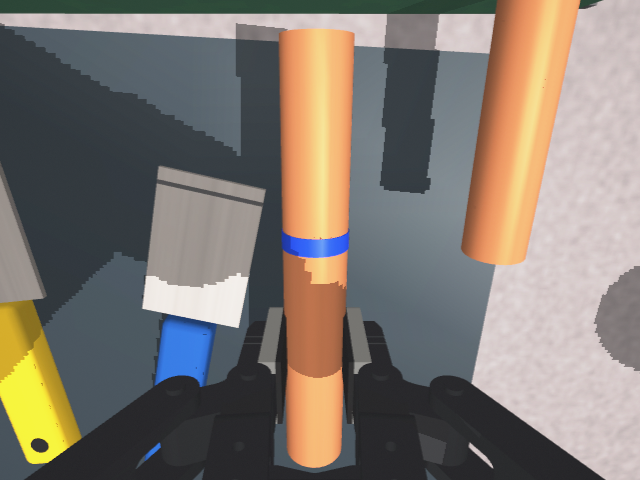

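```bash
python3 -m handwheel '[{"travel":[0.002,-0.0005,-0.006],"roll":0},{"travel":[0,0,-0.012],"roll":0},{"travel":[0,0,-0.012],"roll":0},{"travel":[0.0,0,0],"roll":0},{"travel":[0.0,0,0],"roll":0}]'
python3 - <<'E'
from h import *
fit(1); jigfit("w17")
E
```

```text
time: 27.9
position: [0.5186, -0.2129, 0.0836]
tool_rot: [-0.018, -0.707, -0.018, 0.707]
ft_force: [0.4, 0.3, 0.3]
grip_width: 0.02
t 27.9 w 0.02 pos [ 0.5186 -0.2129  0.0836] tooldeg 2.99
band fwd med 0.0381 mid 0.0380 tip 0.0884 | y at band 0.0006 slope 0.30deg | down at band 0.0148 pitch(down) -0.10deg
band axis world [ 0.5568 -0.2115  0.0688]
to go: jig-x 0.0510 jig-y(left+) -0.0007 z 0.0012 roll 0.0005
jig ang 2.97 n 210/210 resid 0.00007
line px [24. 37.] 1321 mouth [ 0.6026 -0.1438] depth 0.0079 in tool frame fwd/right 0.0877 -0.0646
line px [319.  38.] 1319 mouth [ 0.606  -0.2097] depth 0.0077 in tool frame fwd/right 0.0876 0.0014
line px [614.  38.] 1304 mouth [ 0.6094 -0.2756] depth 0.0078 in tool frame fwd/right 0.0876 0.0674
```

```bash
python3 -m handwheel '[{"travel":[-0.001,0.0008,-0.01],"roll":0},{"travel":[0.0,0,-0.012],"roll":0},{"travel":[0.0,0,-0.012],"roll":0},{"travel":[0.0,0,-0.010],"roll":0},{"travel":[0.0,0,-0.005],"roll":0},{"travel":[0.0,0,-0.002],"roll":0},{"travel":[0.0,0,0],"roll":0},{"travel":[0.0,0,0],"roll":0},{"travel":[0.0,0,0],"roll":0}]'
```

```text
time: 29.12
position: [0.5692, -0.2111, 0.0849]
tool_rot: [-0.018, -0.707, -0.018, 0.707]
ft_force: [-0.2, 0.4, -1.5]
grip_width: 0.0199
```

```bash
python3 -m handwheel '[{"travel":[0.0,0,0],"roll":0},{"travel":[0.0,0,0],"roll":0},{"travel":[0.0,0,0],"roll":0},{"travel":[-0.04,0,0],"roll":0},{"travel":[-0.04,0,0],"roll":0},{"travel":[-0.05,-0.01,0.025],"roll":0},{"travel":[0,-0.01,0.025],"roll":0},{"travel":[0.0,0,0],"roll":0},{"travel":[0.0,0,0],"roll":0},{"travel":[0.0,0,0],"roll":0}]' 0.045
python3 - <<'E'
from h import *
bandcheck("w18")
E
```

```text
time: 30.38
position: [0.5192, -0.194, 0.2142]
tool_rot: [-0.018, -0.707, -0.018, 0.707]
ft_force: [-0.1, -0.3, -0.3]
grip_width: 0.045
jig ang 2.89 n 181/190 resid 0.00016
line px [242.  40.] 8422 mouth [ 0.6036 -0.1536] depth 0.0231 in tool frame fwd/right 0.0864 -0.036
line px [97. 62.] 34 mouth [ 0.5999 -0.0792] depth 0.0129 in tool frame fwd/right 0.0865 -0.1104
line px [226.  74.] 248 mouth [ 0.6032 -0.1445] depth 0.0072 in tool frame fwd/right 0.0864 -0.0451
line px [353.  74.] 254 mouth [ 0.6065 -0.2098] depth 0.0071 in tool frame fwd/right 0.0863 0.0203
line px [480.  74.] 251 mouth [ 0.6098 -0.2751] depth 0.0073 in tool frame fwd/right 0.0863 0.0857
line px [638. 365.] 107 mouth [ 0.616  -0.3991] depth -0.1677 in tool frame fwd/right 0.0861 0.2099
band 203 [347.7  92.7] z 0.08044214341736838 rear edge x 0.6024 front 0.6066 jigface(w1) 0.6063
band 124 [449.8  92.5] z 0.08055277539608613 rear edge x 0.6060 front 0.6092 jigface(w1) 0.6093
band 49 [474.2  92.7] z 0.08061008022136973 rear edge x 0.6067 front 0.6099 jigface(w1) 0.6100
```

View pics/w18.png

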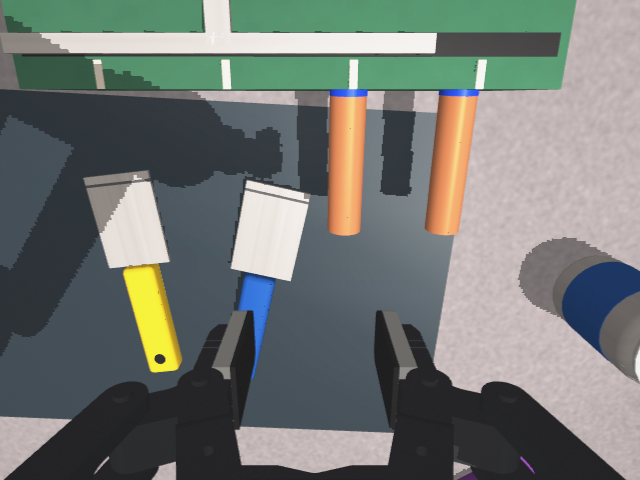

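```bash
python3 -m handwheel '[{"travel":[0,-0.0423,0.0106],"roll":0},{"travel":[0,-0.0423,0.0106],"roll":0},{"travel":[0,-0.0423,0.0106],"roll":0},{"travel":[0,-0.0423,0.0106],"roll":0},{"travel":[0,-0.0423,0.0106],"roll":0},{"travel":[0,-0.0423,0.0106],"roll":0},{"travel":[0,-0.0423,0.0106],"roll":0},{"travel":[0,-0.0423,0.0106],"roll":0},{"travel":[0,0,0],"roll":-0.113},{"travel":[0,0,0],"roll":-0.113},{"travel":[0.0,0,0],"roll":0},{"travel":[0.0,0,0],"roll":0},{"travel":[0.0,0,0],"roll":0}]' 0.05
python3 - <<'E'
from h import *
lying("w19")
E
```

```text
time: 32.1
position: [0.4165, 0.1396, 0.2147]
tool_rot: [-0.097, -0.7, -0.097, 0.7]
ft_force: [-1.4, 0.9, -0.4]
grip_width: 0.0499
pos [0.4165 0.1396 0.2147] heading 15.83
pipe px [186. 112.] band [0.4736 0.248 ] ang 1.36 len 0.153 tip-band 0.062 grasp [0.4356 0.2471] travel x y z [ 0.1892 -0.0982 -0.0478] roll 0.253
pipe px [303. 163.] band [0.4514 0.1583] ang 15.53 len 0.153 tip-band 0.062 grasp [0.4148 0.1481] travel x y z [ 0.1892 -0.0086 -0.0007] roll 0.005
```

View pics/w19.png

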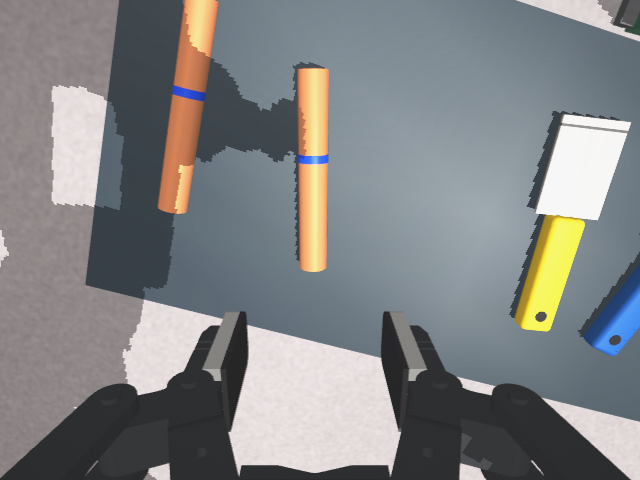

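```bash
python3 -m handwheel '[{"travel":[0.05,0.0008,0],"roll":0},{"travel":[0.05,0,0],"roll":0},{"travel":[0.05,0,0],"roll":0},{"travel":[0.022,0,0],"roll":0},{"travel":[0.010,0,0],"roll":0},{"travel":[0.007,0,0],"roll":0},{"travel":[0,0,0],"roll":0},{"travel":[0,0,0],"roll":0}]' 0.05
python3 -m handwheel '[{"travel":[0,0,0],"roll":0},{"travel":[0,0,0],"roll":0},{"travel":[0,0,0],"roll":0},{"travel":[0,0,0],"roll":0}]' 0 60
python3 -m handwheel '[{"travel":[-0.04,0,0],"roll":0},{"travel":[-0.06,0,0],"roll":0},{"travel":[-0.06,0,0],"roll":0},{"travel":[-0.04,0,0],"roll":0},{"travel":[0,0,0],"roll":0},{"travel":[0,0,0],"roll":0}]'
python3 - <<'E'
from h import *
fit(2,"w20")
E
```

```text
time: 33.15
position: [0.4172, 0.1392, 0.0266]
tool_rot: [0.098, 0.701, 0.098, -0.7]
ft_force: [-1.4, -0.7, 0.3]
grip_width: 0.0503
time: 33.65
position: [0.4169, 0.1392, 0.0266]
tool_rot: [0.098, 0.701, 0.098, -0.7]
ft_force: [-0.5, 0.3, 6.4]
grip_width: 0.0201
time: 34.4
position: [0.4156, 0.1388, 0.2251]
tool_rot: [-0.098, -0.7, -0.098, 0.701]
ft_force: [-0.1, 0.1, -0.9]
grip_width: 0.0195
t 34.4 w 0.0195 pos [0.4156 0.1388 0.2251] tooldeg 15.92
band fwd med 0.0383 mid 0.0379 tip 0.1004 | y at band 0.0002 slope -0.24deg | down at band 0.0149 pitch(down) 0.16deg
band axis world [0.4524 0.1492 0.2102]
to go: jig-x 0.1367 jig-y(left+) -0.3011 z -0.1402 roll 0.2263
```

View pics/w20.png

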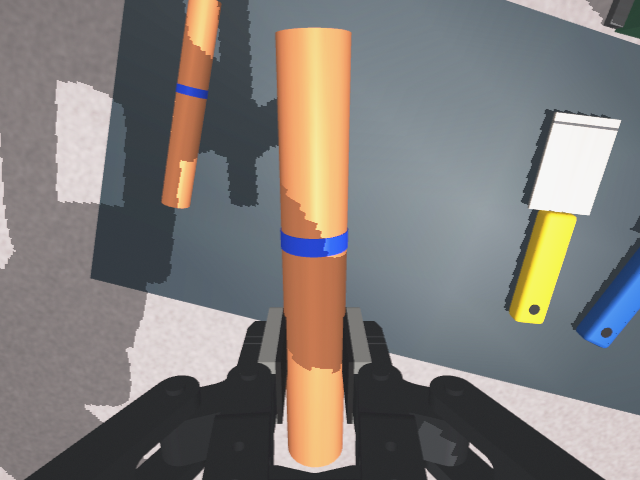

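```bash
python3 -m handwheel '[{"travel":[0,0,0],"roll":0.113},{"travel":[0,0,0],"roll":0.113},{"travel":[0,0.042,-0.0076],"roll":0},{"travel":[0,0.042,-0.0076],"roll":0},{"travel":[0,0.042,-0.0076],"roll":0},{"travel":[0,0.042,-0.0076],"roll":0},{"travel":[0,0.042,-0.0076],"roll":0},{"travel":[0,0.042,-0.0076],"roll":0},{"travel":[0,0.041,-0.007],"roll":0},{"travel":[0.05,0,0],"roll":0},{"travel":[0.05,0,0],"roll":0},{"travel":[0.03,0,0],"roll":0},{"travel":[0.01,0,0],"roll":0},{"travel":[0.0,0,0],"roll":0},{"travel":[0.0,0,0],"roll":0},{"travel":[0.0,0,0],"roll":0}]'
python3 - <<'E'
from h import *
fit(2,"w21")
E
```

```text
time: 36.45
position: [0.4852, -0.1511, 0.087]
tool_rot: [0.019, 0.708, 0.018, -0.706]
ft_force: [0.5, 0.4, -0.6]
grip_width: 0.0198
t 36.45 w 0.0198 pos [ 0.4852 -0.1511  0.087 ] tooldeg 2.98
band fwd med 0.0383 mid 0.0152 tip 0.1005 | y at band 0.0003 slope -0.23deg | down at band 0.0149 pitch(down) 0.19deg
band axis world [ 0.5235 -0.1494  0.0722]
to go: jig-x 0.0810 jig-y(left+) 0.0007 z -0.0022 roll 0.0004
```

View pics/w21.png

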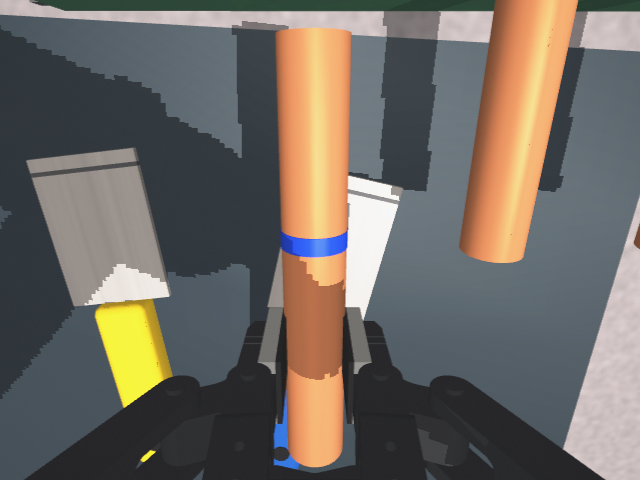

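Same as last time: forward 30, slightly down.

```bash
python3 -m handwheel '[{"travel":[0.0015,-0.0005,-0.006],"roll":0},{"travel":[0,0,-0.012],"roll":0},{"travel":[0,0,-0.012],"roll":0},{"travel":[0.0,0,0],"roll":0},{"travel":[0.0,0,0],"roll":0}]'
python3 - <<'E'
from h import *
fit(2); jigfit("w22")
E
```

```text
time: 37.12
position: [0.514, -0.1486, 0.0841]
tool_rot: [-0.018, -0.707, -0.019, 0.707]
ft_force: [-0.2, 0.5, -0.9]
grip_width: 0.0193
t 37.125 w 0.0193 pos [ 0.514  -0.1486  0.0841] tooldeg 2.99
band fwd med 0.0383 mid 0.0154 tip 0.0898 | y at band 0.0003 slope -0.23deg | down at band 0.0149 pitch(down) 0.06deg
band axis world [ 0.5523 -0.1469  0.0692]
to go: jig-x 0.0522 jig-y(left+) -0.0003 z 0.0008 roll 0.0004
jig ang 2.99 n 210/210 resid 0.00002
line px [21. 33.] 1270 mouth [ 0.5992 -0.0789] depth 0.0076 in tool frame fwd/right 0.0889 -0.0652
line px [316.  33.] 1266 mouth [ 0.6026 -0.1448] depth 0.0077 in tool frame fwd/right 0.0889 0.0008
line px [612.  33.] 1260 mouth [ 0.606  -0.2107] depth 0.0075 in tool frame fwd/right 0.0889 0.0668
```

```bash
python3 -m handwheel '[{"travel":[-0.0007,0.0004,-0.01],"roll":0},{"travel":[0.0,0,-0.012],"roll":0},{"travel":[0.0,0,-0.012],"roll":0},{"travel":[0.0,0,-0.011],"roll":0},{"travel":[0.0,0,-0.005],"roll":0},{"travel":[0.0,0,-0.0024],"roll":0},{"travel":[0.0,0,0],"roll":0},{"travel":[0.0,0,0],"roll":0},{"travel":[0.0,0,0],"roll":0}]'
python3 -m handwheel '[{"travel":[0.0,0,0],"roll":0},{"travel":[0.0,0,0],"roll":0},{"travel":[0.0,0,0],"roll":0},{"travel":[-0.04,0,0],"roll":0},{"travel":[-0.04,0,0],"roll":0},{"travel":[-0.05,-0.01,0.025],"roll":0},{"travel":[0,-0.01,0.025],"roll":0},{"travel":[0.0,0,0],"roll":0},{"travel":[0.0,0,0],"roll":0},{"travel":[0.0,0,0],"roll":0}]' 0.045
python3 - <<'E'
from h import *
bandcheck("w23")
E
```

```text
time: 38.35
position: [0.5662, -0.1465, 0.085]
tool_rot: [-0.018, -0.707, -0.018, 0.707]
ft_force: [-0.3, -1.0, -0.8]
grip_width: 0.0194
time: 39.6
position: [0.5163, -0.1294, 0.2144]
tool_rot: [-0.018, -0.707, -0.018, 0.707]
ft_force: [0.1, -0.2, -0.3]
grip_width: 0.0453
jig ang 2.98 n 163/166 resid 0.00004
line px [351.  41.] 9486 mouth [ 0.6031 -0.1439] depth 0.0229 in tool frame fwd/right 0.086 0.019
line px [225.  75.] 257 mouth [ 0.5998 -0.0796] depth 0.0072 in tool frame fwd/right 0.086 -0.0454
line px [353.  75.] 251 mouth [ 0.6032 -0.1449] depth 0.0072 in tool frame fwd/right 0.086 0.0201
line px [480.  75.] 243 mouth [ 0.6066 -0.2103] depth 0.007 in tool frame fwd/right 0.086 0.0855
line px [607.  75.] 240 mouth [ 0.61   -0.2756] depth 0.007 in tool frame fwd/right 0.0861 0.1509
band 113 [338.4  92.5] z 0.08233630500491917 rear edge x 0.5997 front 0.6029 jigface(w1) 0.6029
band 69 [361.2  92.6] z 0.08054126917993715 rear edge x 0.6004 front 0.6036 jigface(w1) 0.6035
band 155 [449.6  93. ] z 0.08047398315295229 rear edge x 0.6025 front 0.6062 jigface(w1) 0.6060
band 77 [472.6  93.4] z 0.08034606611364059 rear edge x 0.6027 front 0.6069 jigface(w1) 0.6067
band 245 [568.1  92.9] z 0.08141503920969523 rear edge x 0.6060 front 0.6097 jigface(w1) 0.6094
```

View pics/w23.png

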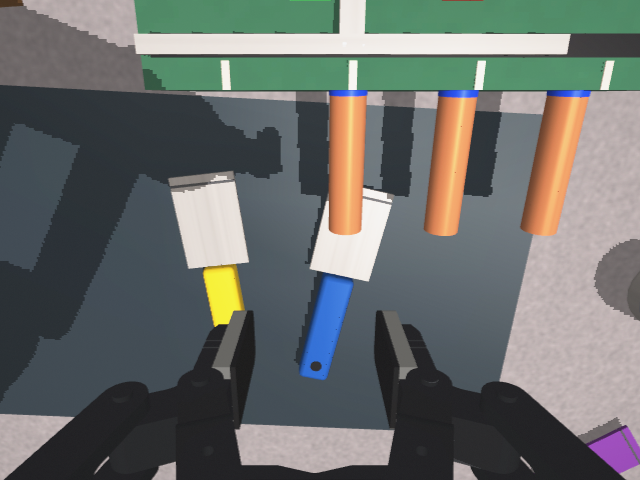

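```bash
python3 -m handwheel '[{"travel":[0,-0.042,0.0068],"roll":0},{"travel":[0,-0.042,0.0068],"roll":0},{"travel":[0,-0.042,0.0068],"roll":0},{"travel":[0,-0.042,0.0068],"roll":0},{"travel":[0,-0.042,0.0068],"roll":0},{"travel":[0,-0.042,0.0068],"roll":0},{"travel":[0,-0.042,0.0068],"roll":0},{"travel":[0,-0.042,0.0068],"roll":0},{"travel":[0,-0.042,0.0068],"roll":0.015},{"travel":[0.0,0,0],"roll":0},{"travel":[0.0,0,0],"roll":0},{"travel":[0.0,0,0],"roll":0}]' 0.05
python3 - <<'E'
from h import *
lying("w24")
E
```

```text
time: 41.2
position: [0.4351, 0.2443, 0.2148]
tool_rot: [-0.013, -0.707, -0.012, 0.707]
ft_force: [0.0, -0.1, 0.7]
grip_width: 0.0505
pos [0.4351 0.2443 0.2148] heading 2.04
pipe px [307. 167.] band [0.4736 0.2505] ang 2.14 len 0.153 tip-band 0.062 grasp [0.4357 0.2491] travel x y z [ 0.1893 -0.0049 -0.0008] roll -0.002
```

View pics/w24.png

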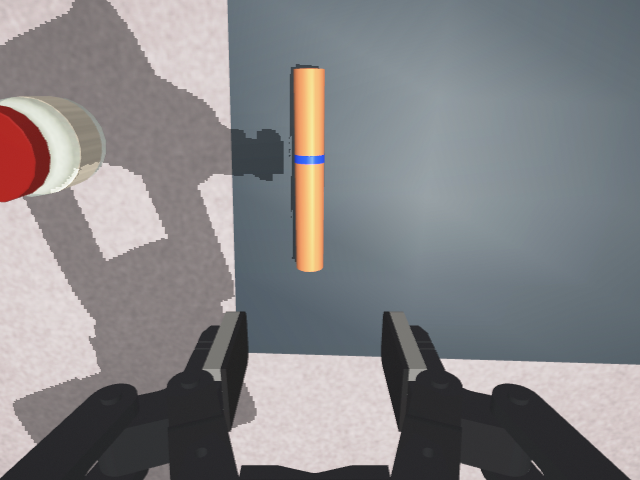

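```bash
python3 -m handwheel '[{"travel":[0.05,-0.001,-0.0005],"roll":0},{"travel":[0.05,0,0],"roll":0},{"travel":[0.05,0,0],"roll":0},{"travel":[0.022,0,0],"roll":0},{"travel":[0.010,0,0],"roll":0},{"travel":[0.007,0,0],"roll":0},{"travel":[0,0,0],"roll":0},{"travel":[0,0,0],"roll":0}]' 0.05
python3 -m handwheel '[{"travel":[0,0,0],"roll":0},{"travel":[0,0,0],"roll":0},{"travel":[0,0,0],"roll":0},{"travel":[0,0,0],"roll":0}]' 0 60
python3 -m handwheel '[{"travel":[-0.04,0,0],"roll":0},{"travel":[-0.06,0,0],"roll":0},{"travel":[-0.06,0,0],"roll":0},{"travel":[-0.04,0,0],"roll":0},{"travel":[0,0,0],"roll":0},{"travel":[0,0,0],"roll":0}]'
python3 - <<'E'
from h import *
fit(3,"w25")
E
```

```text
time: 42.25
position: [0.4361, 0.2465, 0.0269]
tool_rot: [0.013, 0.708, 0.013, -0.706]
ft_force: [0.1, -0.3, 0.7]
grip_width: 0.05
time: 42.75
position: [0.4357, 0.2465, 0.0268]
tool_rot: [0.013, 0.707, 0.013, -0.707]
ft_force: [-0.7, -0.2, 5.8]
grip_width: 0.0198
time: 43.5
position: [0.4344, 0.2459, 0.2253]
tool_rot: [-0.013, -0.707, -0.013, 0.707]
ft_force: [-0.6, -0.0, -1.2]
grip_width: 0.0194
t 43.5 w 0.0194 pos [0.4344 0.2459 0.2253] tooldeg 2.12
band fwd med 0.0379 mid 0.0377 tip 0.1001 | y at band 0.0002 slope -0.27deg | down at band 0.0152 pitch(down) 0.16deg
band axis world [0.4723 0.247  0.2101]
to go: jig-x 0.1120 jig-y(left+) -0.3327 z -0.1401 roll -0.0146
```

```bash
python3 -m handwheel '[{"travel":[0,0,0],"roll":-0.0146},{"travel":[0,0.0416,-0.0038],"roll":0},{"travel":[0,0.0416,-0.0038],"roll":0},{"travel":[0,0.0416,-0.0038],"roll":0},{"travel":[0,0.0416,-0.0038],"roll":0},{"travel":[0,0.0416,-0.0038],"roll":0},{"travel":[0,0.0416,-0.0038],"roll":0},{"travel":[0,0.0416,-0.0038],"roll":0},{"travel":[0,0.0416,-0.0038],"roll":0},{"travel":[0.05,0,0],"roll":0},{"travel":[0.05,0,0],"roll":0},{"travel":[0.03,0,0],"roll":0},{"travel":[0.01,0,0],"roll":0},{"travel":[0.0,0,0],"roll":0},{"travel":[0.0,0,0],"roll":0},{"travel":[0.0,0,0],"roll":0}]'
python3 - <<'E'
from h import *
fit(3,"w26")
E
```

```text
time: 45.55
position: [0.4838, -0.0848, 0.0873]
tool_rot: [0.018, 0.708, 0.018, -0.706]
ft_force: [-0.7, -0.5, -1.1]
grip_width: 0.0194
t 45.55 w 0.0194 pos [ 0.4838 -0.0848  0.0873] tooldeg 2.95
band fwd med 0.0379 mid 0.0241 tip 0.1000 | y at band 0.0002 slope -0.25deg | down at band 0.0152 pitch(down) 0.18deg
band axis world [ 0.5217 -0.083   0.0722]
to go: jig-x 0.0796 jig-y(left+) -0.0006 z -0.0022 roll 0.0001
```

View pics/w26.png

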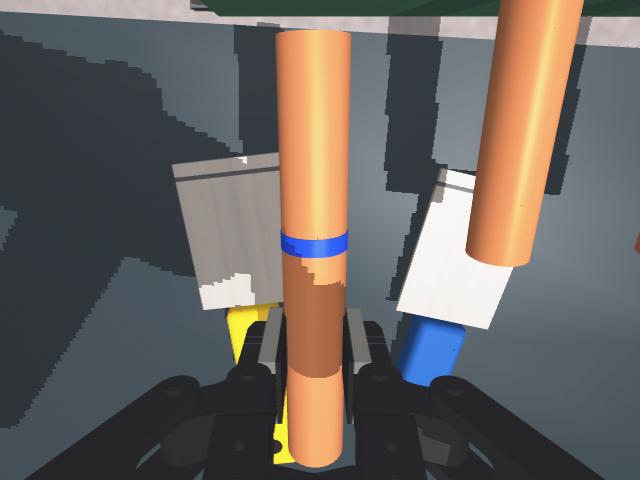

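```bash
python3 -m handwheel '[{"travel":[0.0015,0.0005,-0.006],"roll":0},{"travel":[0,0,-0.012],"roll":0},{"travel":[0,0,-0.011],"roll":0},{"travel":[0.0,0,0],"roll":0},{"travel":[0.0,0,0],"roll":0}]'
python3 - <<'E'
from h import *
fit(3); jigfit("w27")
E
```

```text
time: 46.22
position: [0.5116, -0.0834, 0.0843]
tool_rot: [-0.018, -0.707, -0.018, 0.707]
ft_force: [-0.2, -0.2, 0.2]
grip_width: 0.0199
t 46.225 w 0.0199 pos [ 0.5116 -0.0834  0.0843] tooldeg 2.96
band fwd med 0.0379 mid 0.0375 tip 0.0886 | y at band 0.0003 slope -0.26deg | down at band 0.0151 pitch(down) -0.00deg
band axis world [ 0.5495 -0.0818  0.0692]
to go: jig-x 0.0518 jig-y(left+) -0.0004 z 0.0008 roll -0.0
jig ang 2.93 n 168/170 resid 0.00006
line px [317.  36.] 1320 mouth [ 0.5994 -0.0799] depth 0.0077 in tool frame fwd/right 0.0881 0.0009
line px [611.  36.] 1298 mouth [ 0.6028 -0.1458] depth 0.0078 in tool frame fwd/right 0.0881 0.067
```

```bash
python3 -m handwheel '[{"travel":[-0.0007,0.0005,-0.01],"roll":0},{"travel":[0.0,0,-0.012],"roll":0},{"travel":[0.0,0,-0.012],"roll":0},{"travel":[0.0,0,-0.011],"roll":0},{"travel":[0.0,0,-0.005],"roll":0},{"travel":[0.0,0,-0.002],"roll":0},{"travel":[0.0,0,0],"roll":0},{"travel":[0.0,0,0],"roll":0},{"travel":[0.0,0,0],"roll":0}]'
python3 -m handwheel '[{"travel":[0.0,0,0],"roll":0},{"travel":[0.0,0,0],"roll":0},{"travel":[0.0,0,0],"roll":0},{"travel":[-0.04,0,0],"roll":0},{"travel":[-0.04,0,0],"roll":0},{"travel":[-0.05,0.04,0.025],"roll":0},{"travel":[0,0.04,0.025],"roll":0},{"travel":[0.0,0,0],"roll":0},{"travel":[0.0,0,0],"roll":0},{"travel":[0.0,0,0],"roll":0}]' 0.045
python3 - <<'E'
from h import *
bandcheck("w28")
E
```

```text
time: 47.45
position: [0.5634, -0.0814, 0.0853]
tool_rot: [-0.018, -0.707, -0.018, 0.707]
ft_force: [0.5, -1.3, -0.6]
grip_width: 0.0196
time: 48.7
position: [0.5202, -0.1592, 0.2101]
tool_rot: [-0.018, -0.707, -0.019, 0.707]
ft_force: [-0.4, 0.1, -0.5]
grip_width: 0.0452
jig ang 2.98 n 183/188 resid 0.00018
line px [293.  45.] 9878 mouth [ 0.6031 -0.1448] depth 0.0231 in tool frame fwd/right 0.0837 -0.0099
line px [165.  78.] 239 mouth [ 0.5997 -0.0795] depth 0.0076 in tool frame fwd/right 0.0837 -0.0753
line px [294.  79.] 265 mouth [ 0.6031 -0.1448] depth 0.0071 in tool frame fwd/right 0.0837 -0.0099
line px [423.  79.] 257 mouth [ 0.6065 -0.2101] depth 0.0071 in tool frame fwd/right 0.0837 0.0555
line px [552.  80.] 253 mouth [ 0.6099 -0.2754] depth 0.0071 in tool frame fwd/right 0.0837 0.1209
band 88 [173.7  97.5] z 0.08076622200707095 rear edge x 0.5962 front 0.5994 jigface(w1) 0.5997
band 77 [197.4  97. ] z 0.07964045312054319 rear edge x 0.5975 front 0.6001 jigface(w1) 0.6004
band 173 [296.   97.5] z 0.08109841950309854 rear edge x 0.5998 front 0.6030 jigface(w1) 0.6031
band 138 [399.4  97.9] z 0.0811534410477352 rear edge x 0.6024 front 0.6061 jigface(w1) 0.6061
band 72 [423.2  98. ] z 0.0809920903075283 rear edge x 0.6031 front 0.6068 jigface(w1) 0.6067
band 202 [518.9  98.2] z 0.08072712451902297 rear edge x 0.6059 front 0.6091 jigface(w1) 0.6094
```

View pics/w28.png

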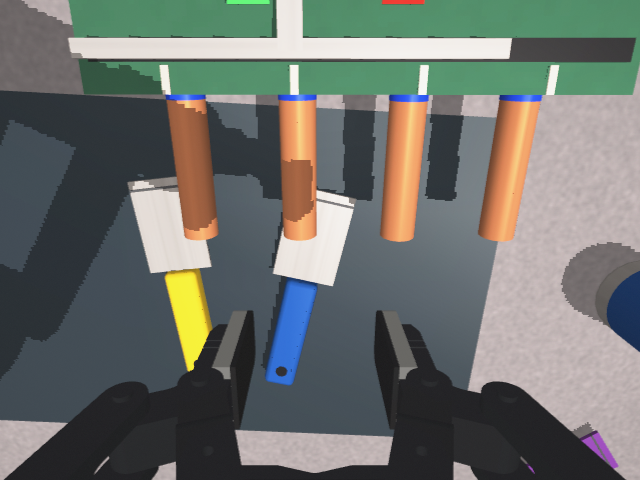

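All four bands show an equal ~3.5 mm sliver at the jig face, as a level band tilted ~3° should. Now the blue scraper at (290,330), with the yellow handle at (188,320). The purple at (605,455) is not meant.

```bash
cat >> h.py <<'E'
def scrap(col,back=.025,save=None):
    s,r=st(); P,im,d=cam("wrist",save); W=cloud(P,d); hd=np.degrees(np.arctan2(-r[1,2],-r[0,2]))
    for m,a,c in comps(mask(im,col),300):
        zz=np.median(W[m][:,2])
        if abs(zz-.018)>.008: continue
        v,u=np.nonzero(m); xy=np.array([px2w(P,i,j,0.018)[:2] for i,j in zip(u,v)])
        cc,ax=pca(xy); t=(xy-cc)@ax; ang=np.degrees(np.arctan2(ax[1],ax[0]))
        f=cc+ax*np.percentile(t,99.7); G=f-ax*back; L=r.T@(np.r_[G,.0255]-s['position'])
        print(col,c.round(0),'front',f,'rear',cc+ax*t.min(),'ang',ang.round(2),'len',np.ptp(t).round(3),'z',zz.round(4),'grasp',G,'travel',L.round(4),'roll',np.radians(hd-ang).round(3),'pos',s['position'],'hd',hd.round(2))
E
python3 - <<'E'
from h import *
scrap('blue'); scrap('yellow')
E
```

```text
blue [290. 330.] front [ 0.4626 -0.1528] rear [ 0.3633 -0.1356] ang -9.83 len 0.101 z 0.0185 grasp [ 0.438  -0.1486] travel [ 0.1847 -0.0148  0.0815] roll 0.224 pos [ 0.5203 -0.1592  0.2102] hd 3.02
yellow [189. 312.] front [ 0.4672 -0.0586] rear [ 0.372  -0.0649] ang 3.78 len 0.095 z 0.0184 grasp [ 0.4422 -0.0603] travel [ 0.1848 -0.1029  0.0726] roll -0.013 pos [ 0.5203 -0.1593  0.2102] hd 3.02
```

```bash
python3 -m handwheel '[{"travel":[0,-0.005,0.0272],"roll":0},{"travel":[0,-0.005,0.0272],"roll":0},{"travel":[0,-0.005,0.0271],"roll":0},{"travel":[0,0,0],"roll":0.112},{"travel":[0,0,0],"roll":0.112},{"travel":[0.03,0,0],"roll":0},{"travel":[0.03,0,0],"roll":0},{"travel":[0.0,0,0],"roll":0},{"travel":[0.0,0,0],"roll":0},{"travel":[0.0,0,0],"roll":0}]' 0.05
python3 - <<'E'
from h import *
scrap('blue',save="w29")
E
```

```text
time: 50.15
position: [0.4389, -0.1497, 0.1519]
tool_rot: [-0.061, 0.705, -0.061, -0.704]
ft_force: [0.3, -0.8, -0.4]
grip_width: 0.0498
blue [313. 269.] front [ 0.4609 -0.1531] rear [ 0.3633 -0.1358] ang -10.01 len 0.099 z 0.0186 grasp [ 0.4363 -0.1487] travel [ 0.1263 -0.0006  0.003 ] roll 0.002 pos [ 0.4389 -0.1497  0.1519] hd -9.88
```

View pics/w29.png

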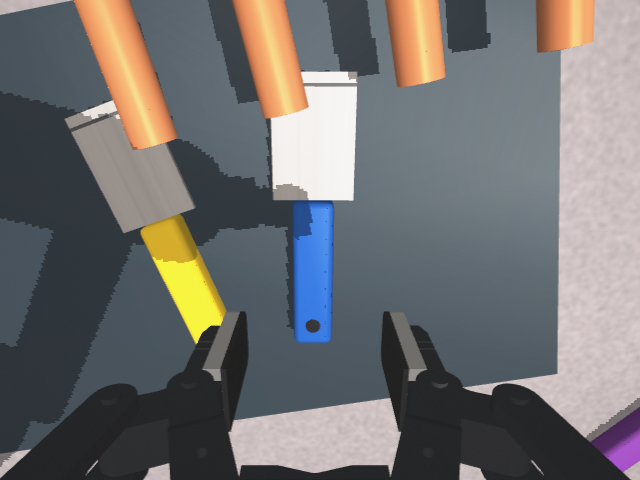

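```bash
python3 -m handwheel '[{"travel":[0.05,0,0.002],"roll":0},{"travel":[0.05,0,0],"roll":0},{"travel":[0.017,0,0],"roll":0},{"travel":[0.009,0,0],"roll":0},{"travel":[0,0,0],"roll":0},{"travel":[0,0,0],"roll":0}]' 0.05
python3 -m handwheel '[{"travel":[0,0,0],"roll":0},{"travel":[0,0,0],"roll":0},{"travel":[0,0,0],"roll":0},{"travel":[0,0,0],"roll":0}]' 0 80
python3 -m handwheel '[{"travel":[-0.012,0,0],"roll":0},{"travel":[-0.003,0,0.02],"roll":0},{"travel":[0,0,0.02],"roll":0},{"travel":[0,0,0.01],"roll":0},{"travel":[0,0,0],"roll":0},{"travel":[0,0,0],"roll":0}]'
python3 - <<'E'
from h import *
cam("wrist","w30"); print(read_state()["position"])
E
```

```text
time: 50.95
position: [0.4368, -0.1494, 0.0256]
tool_rot: [-0.061, 0.705, -0.061, -0.704]
ft_force: [0.4, 0.4, 0.9]
grip_width: 0.0497
time: 51.45
position: [0.4365, -0.1492, 0.0259]
tool_rot: [-0.061, 0.705, -0.061, -0.704]
ft_force: [-1.3, 0.6, 8.3]
grip_width: 0.0239
time: 52.2
position: [0.3879, -0.141, 0.0399]
tool_rot: [-0.061, 0.705, -0.061, -0.704]
ft_force: [0.1, -0.2, -0.8]
grip_width: 0.0238
[ 0.3879 -0.141   0.0399]
```

View pics/w30.png

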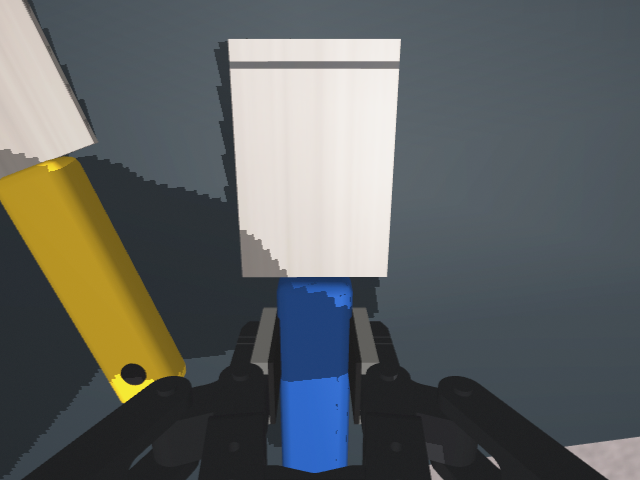

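```bash
python3 -m handwheel '[{"travel":[-0.05,0,0],"roll":0},{"travel":[-0.05,0,0],"roll":0},{"travel":[-0.05,0,0],"roll":0},{"travel":[-0.05,0,0],"roll":-0.134},{"travel":[0,0,0],"roll":-0.134},{"travel":[0,-0.043,-0.0235],"roll":0},{"travel":[0,-0.043,-0.0235],"roll":0},{"travel":[0,-0.043,-0.0235],"roll":0},{"travel":[0,-0.043,-0.0235],"roll":0},{"travel":[0,-0.043,-0.0235],"roll":0},{"travel":[0,-0.043,-0.0235],"roll":0},{"travel":[0,0,0],"roll":0},{"travel":[0,0,0],"roll":0},{"travel":[0,0,0],"roll":0}]'
python3 - <<'E'
from h import *
cam("wrist","w31"); print(read_state()["position"])
E
```

```text
time: 54.0
position: [0.5018, 0.1289, 0.2395]
tool_rot: [-0.034, -0.706, -0.033, 0.707]
ft_force: [-0.6, -0.2, -1.2]
grip_width: 0.0235
[0.5019 0.1288 0.2396]
```

View pics/w31.png

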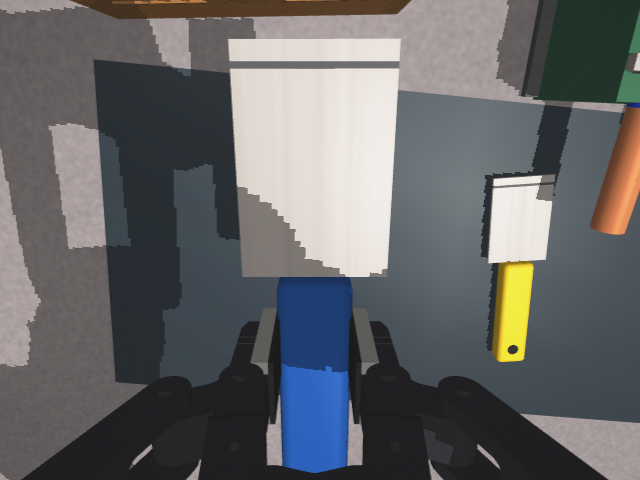

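```bash
python3 -m handwheel '[{"travel":[-0.05,-0.02,-0.02],"roll":0},{"travel":[-0.04,-0.02,-0.015],"roll":0},{"travel":[0,0,0],"roll":0},{"travel":[0,0,0],"roll":0},{"travel":[0,0,0],"roll":0}]'
cat >> h.py <<'E'
def rackfit(save=None):
    s,r=st(); P,im,d=cam("wrist",save); W=cloud(P,d); L=(W-s["position"])@r
    hi=(W[...,2]>.083)&(W[...,2]<.1)&(W[...,0]>.57)&(W[...,1]>.03)&(d>0)
    E=[]
    for u in range(5,635,3):
        v=np.nonzero(hi[:,u])[0]
        if len(v)>8: E.append([u,v.max()])
    E=np.array(E); pw=np.array([px2w(P,u,v+.5,0.09) for u,v in E]); k=np.ones(len(pw),bool)
    for _ in range(8):
        c=np.polyfit(pw[k,1],pw[k,0],1); e=pw[:,0]-np.polyval(c,pw[:,1]); k=abs(e)<max(.0006,1.5*np.std(e[k]))
    hd=np.degrees(np.arctan2(-r[1,2],-r[0,2]))
    print('pos',s['position'],'hd',hd.round(2),'rack ang %.2f n %d/%d resid %.5f topz %.4f'%(np.degrees(-np.arctan(c[0])),k.sum(),len(k),np.std(e[k]),np.median(W[hi][:,2])))
    g=cv2.cvtColor(im,cv2.COLOR_RGB2HSV).astype(int)
    wm=(hi&(g[...,1]<70)&(g[...,2]>140)).astype(np.uint8)
    for m,a,c2 in comps(wm,30):
        p=px2w(P,*c2,.09); sl=-c[0]; t=(p[0]-c[0]*p[1]-c[1])/(1+sl*sl); f=p[:2]-t*np.array([1,sl]); l=r.T@(np.r_[f,.0595]-s['position'])
        print('line',c2.round(0),a,'mouth',f,'depth',t.round(4),'fwd',(-l[2]).round(4),'right',l[1].round(4),'down',l[0].round(4))
def heldscrap(col,save=None):
    s,r=st(); P,im,d=cam("wrist",save); W=cloud(P,d); L=(W-s["position"])@r; F=-L[...,2];Y=L[...,1];D=L[...,0]
    near=(d>0)&(abs(Y)<.04)&(D>-.01)&(D<.04)
    g=cv2.cvtColor(im,cv2.COLOR_RGB2HSV).astype(int)
    bl=near&(g[...,1]<60)&(F>.03)&(F<.13)
    bl=cv2.erode(bl.astype(np.uint8),np.ones((3,3)))>0
    A=np.c_[F[bl],Y[bl],np.ones(bl.sum())]; q=np.linalg.lstsq(A,D[bl],rcond=None)[0]
    e=abs(A@q-D[bl]); k=e<.003; q=np.linalg.lstsq(A[k],D[bl][k],rcond=None)[0]
    cy=[]
    for f in np.arange(.04,.1,.01):
        m=bl&(abs(F-f)<.004); 
        if m.sum()>20: cy.append([f,(Y[m].min()+Y[m].max())/2,np.ptp(Y[m])])
    cy=np.array(cy); pc=np.polyfit(cy[:,0],cy[:,1],1)
    hm=near&(mask(im,col)>0)&(F>0)&(F<.05)
    print('w',s['grip_width'].round(4),'blade tip %.4f start %.4f pitchdown %.2f deg rolldown(+right) %.2f deg  blade top down at F=.06: %.4f | lateral at F=.06 %.4f yaw(right) %.2f deg width %.3f | handle front F %.4f'%(np.percentile(F[bl],99.8),np.percentile(F[bl],.2),np.degrees(q[0]),np.degrees(q[1]),q[0]*.06+q[2],np.polyval(pc,.06),np.degrees(pc[0]),cy[:,2].mean(),F[hm].max() if hm.any() else 0))
E
python3 - <<'E'
from h import *
rackfit("w32"); heldscrap('blue')
E
```

```text
time: 54.68
position: [0.532, 0.1719, 0.328]
tool_rot: [-0.034, -0.705, -0.033, 0.708]
ft_force: [-0.8, -0.3, -1.0]
grip_width: 0.0242
pos [0.532  0.1719 0.328 ] hd 5.41 rack ang 6.38 n 92/94 resid 0.00893 topz 0.0909
line [236.  19.] 203 mouth [0.6413 0.2405] depth 0.021 fwd 0.1163 right -0.0582 down 0.2681
line [383.  19.] 220 mouth [0.6536 0.1308] depth 0.0193 fwd 0.1182 right 0.0522 down 0.2682Traceback (most recent call last):
  File "<stdin>", line 2, in <module>
  File "h.py", line 167, in heldscrap
    print('w',s['grip_width'].round(4),'blade tip %.4f start %.4f pitchdown %.2f deg rolldown(+right) %.2f deg  blade top down at F=.06: %.4f | lateral at F=.06 %.4f yaw(right) %.2f deg width %.3f | handle front F %.4f'%(np.percentile(F[bl],99.8),np.percentile(F[bl],.2),np.degrees(q[0]),np.degrees(q[1]),q[0]*.06+q[2],np.polyval(pc,.06),np.degrees(pc[0]),cy[:,2].mean(),F[hm].max() if hm.any() else 0))
              ^^^^^^^^^^^^^^^^^^^^^
AttributeError: 'float' object has no attribute 'round'
```

View pics/w32.png

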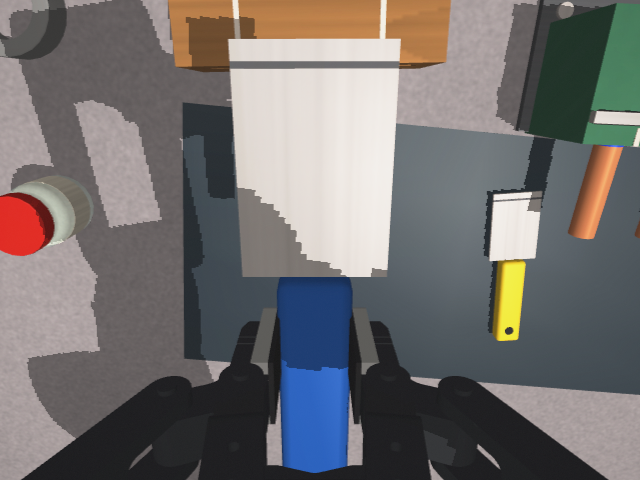

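```bash
sed -i 's/        if len(v)>8: E.append(\[u,v.max()\])\n    E=np.array(E); pw=np.array(\[px2w(P,u,v+.5,0.09)/&/; s/hi=(W\[...,2\]>.083)/hi=(W[...,2]>.087)/; s/s\[.grip_width.\].round(4)/round(s["grip_width"],4)/' h.py
python3 - <<'E'
t=open('h.py').read()
i=t.index('def rackfit'); t=t[:i]+t[i:].replace("if len(v)>8: E.append([u,v.max()])","if len(v)>8 and v.max()<470 and W[v.max()+4,u,2]<.09: E.append([u,v.max()])",1)
open('h.py','w').write(t)
E
python3 - <<'E'
from h import *
rackfit(); heldscrap('blue')
E
```

```text
pos [0.5324 0.1722 0.3283] hd 5.42 rack ang 6.29 n 34/37 resid 0.00021 topz 0.0909
line [237.  19.] 206 mouth [0.6301 0.2393] depth 0.0332 fwd 0.1044 right -0.0577 down 0.2685
line [383.  19.] 223 mouth [0.6422 0.1296] depth 0.0314 fwd 0.106 right 0.0527 down 0.2685
w 0.0238 blade tip 0.0984 start 0.0307 pitchdown 0.08 deg rolldown(+right) -0.03 deg  blade top down at F=.06: 0.0147 | lateral at F=.06 0.0003 yaw(right) 0.03 deg width 0.050 | handle front F 0.0245
```

```bash
python3 -m handwheel '[{"travel":[0,0.027,0.007],"roll":-0.0154},{"travel":[0,0.027,0.007],"roll":0},{"travel":[0.05,0,0],"roll":0},{"travel":[0.05,0,0],"roll":0},{"travel":[0.05,0,0],"roll":0},{"travel":[0.05,0,0],"roll":0},{"travel":[0.035,0,0],"roll":0},{"travel":[0.017,0,0],"roll":0},{"travel":[0.0,0,0],"roll":0},{"travel":[0.0,0,0],"roll":0},{"travel":[0.0,0,0],"roll":0},{"travel":[0.0,0,0],"roll":0}]'
python3 - <<'E'
from h import *
heldscrap('blue',"w33"); s,r=st(); print(s['position'],np.degrees(np.arctan2(-r[1,2],-r[0,2])))
a=np.array([.994,.1097]); e=np.array([.6422,.1296])-s['position'][:2]; print('fwd',e@a,'left',-e[0]*a[1]+e[1]*a[0])
E
```

```text
time: 56.38
position: [0.5257, 0.118, 0.0787]
tool_rot: [0.039, 0.707, 0.039, -0.705]
ft_force: [-0.0, 0.2, -0.6]
grip_width: 0.0235
w 0.0235 blade tip 0.0984 start 0.0307 pitchdown 0.08 deg rolldown(+right) 0.02 deg  blade top down at F=.06: 0.0147 | lateral at F=.06 0.0003 yaw(right) -0.07 deg width 0.050 | handle front F 0.0245
[0.5255 0.1179 0.0785] 6.349009325275724
fwd 0.1172686899240846 left -0.001211865736402043
```

View pics/w33.png

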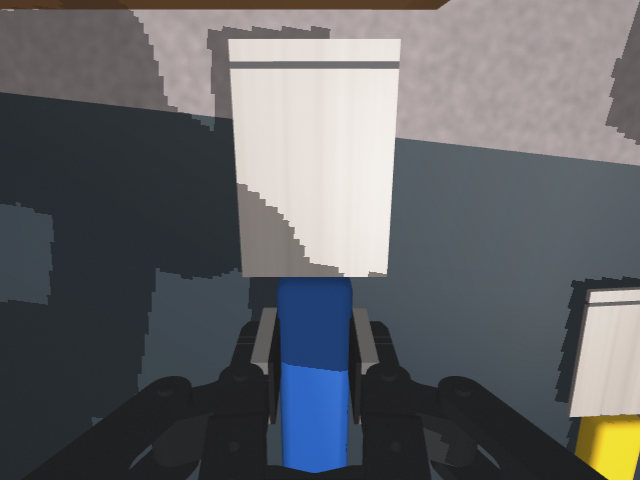

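```bash
python3 -m handwheel '[{"travel":[0.0023,0.001,0],"roll":0},{"travel":[0,0,0],"roll":0},{"travel":[0,0,-0.01],"roll":0},{"travel":[0,0,-0.01],"roll":0},{"travel":[0,0,-0.01],"roll":0},{"travel":[0.0,0,0],"roll":0},{"travel":[0.0,0,0],"roll":0},{"travel":[0.0,0,0],"roll":0}]'
python3 - <<'E'
from h import *
rackfit("w34"); heldscrap('blue')
E
```

```text
time: 57.42
position: [0.5544, 0.1201, 0.0752]
tool_rot: [-0.039, -0.706, -0.039, 0.706]
ft_force: [1.0, 0.7, -0.6]
grip_width: 0.0239
pos [0.5544 0.1201 0.0752] hd 6.35 rack ang 6.37 n 168/171 resid 0.00002 topz 0.0909
line [313.  23.] 862 mouth [0.6421 0.1298] depth 0.0102 fwd 0.0883 right 0.0001 down 0.0157
w 0.0239 blade tip 0.0881 start 0.0307 pitchdown 0.08 deg rolldown(+right) -0.04 deg  blade top down at F=.06: 0.0147 | lateral at F=.06 0.0003 yaw(right) -0.06 deg width 0.050 | handle front F 0.0246
```

View pics/w34.png

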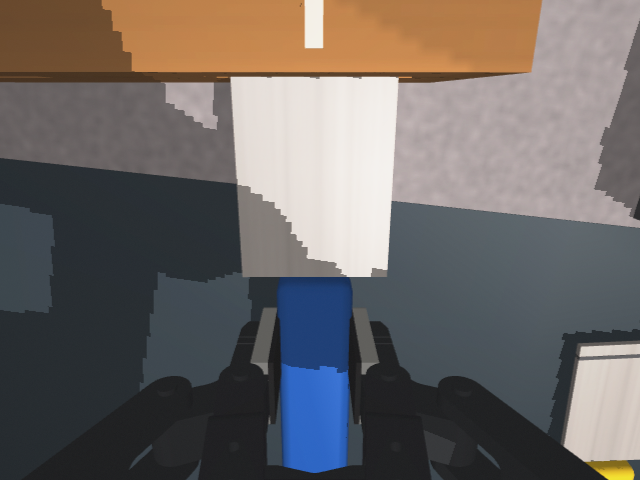

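```bash
python3 -m handwheel '[{"travel":[-0.0007,0,-0.01],"roll":0},{"travel":[0,0,-0.012],"roll":0},{"travel":[0,0,-0.012],"roll":0},{"travel":[0,0,-0.012],"roll":0},{"travel":[0,0,-0.01],"roll":0},{"travel":[0,0,-0.005],"roll":0},{"travel":[0.0,0,0],"roll":0},{"travel":[0.0,0,0],"roll":0}]'
python3 -m handwheel '[{"travel":[0,0,-0.002],"roll":0},{"travel":[0,0,-0.0015],"roll":0},{"travel":[0.0,0,0],"roll":0},{"travel":[0.0,0,0],"roll":0}]'
python3 -m handwheel '[{"travel":[0,0,-0.001],"roll":0},{"travel":[0,0,-0.001],"roll":0},{"travel":[0.0,0,0],"roll":0},{"travel":[0.0,0,0],"roll":0}]'
```

```text
time: 58.52
position: [0.6149, 0.1269, 0.0759]
tool_rot: [-0.039, -0.706, -0.039, 0.706]
ft_force: [-0.7, -1.1, -2.1]
grip_width: 0.024
time: 59.02
position: [0.6186, 0.1273, 0.076]
tool_rot: [-0.039, -0.706, -0.039, 0.706]
ft_force: [-2.6, 0.0, 0.6]
grip_width: 0.0239
time: 59.52
position: [0.6187, 0.1273, 0.0757]
tool_rot: [-0.039, -0.704, -0.039, 0.708]
ft_force: [-6.1, -0.8, 2.4]
grip_width: 0.0239
```

```bash
python3 -m handwheel '[{"travel":[0.0,0,-0.001],"roll":0},{"travel":[0.0,0,0],"roll":0}]'
python3 -m handwheel '[{"travel":[0.0,0,0],"roll":0},{"travel":[0.0,0,0],"roll":0},{"travel":[0.0,0,0],"roll":0},{"travel":[-0.04,0,0],"roll":0},{"travel":[-0.05,0,0.02],"roll":0},{"travel":[-0.05,0,0.04],"roll":0},{"travel":[0,0,0.03],"roll":0},{"travel":[0.0,0,0],"roll":0},{"travel":[0.0,0,0],"roll":0},{"travel":[0.0,0,0],"roll":0}]' 0.05
python3 - <<'E'
from h import *
rackfit("w35")
P,im,d=cam("wrist"); W=cloud(P,d)
for m,a,c in comps(mask(im,'blue')*(W[...,2]>.04).astype(np.uint8),100):
    x,y=int(c[0]),int(c[1]); v,u=np.nonzero(m); print(c,v.min(),v.max(),W[m].min(0),W[m].max(0))
    cv2.imwrite("pics/w35c.png",cv2.resize(im[max(0,v.min()-40):v.max()+20,max(0,x-80):x+80],None,fx=3,fy=3,interpolation=cv2.INTER_NEAREST)[:,:,::-1])
E
```

```text
time: 59.78
position: [0.6188, 0.1273, 0.0756]
tool_rot: [-0.039, -0.704, -0.039, 0.708]
ft_force: [-7.7, -0.6, 2.7]
grip_width: 0.024
time: 61.02
position: [0.5347, 0.1179, 0.2143]
tool_rot: [0.039, 0.706, 0.039, -0.706]
ft_force: [0.3, -0.4, 0.7]
grip_width: 0.0496
pos [0.5347 0.1179 0.2143] hd 6.34 rack ang 6.34 n 132/135 resid 0.00009 topz 0.0909
line [99. 16.] 279 mouth [0.6297 0.2396] depth 0.0135 fwd 0.1079 right -0.1105 down 0.1548
line [314.  17.] 312 mouth [0.642  0.1296] depth 0.0134 fwd 0.1079 right 0.0002 down 0.1548
[314.0555 128.8703] 52 212 [0.5421 0.1063 0.0544] [0.6414 0.1414 0.3357]
```

View pics/w35.png

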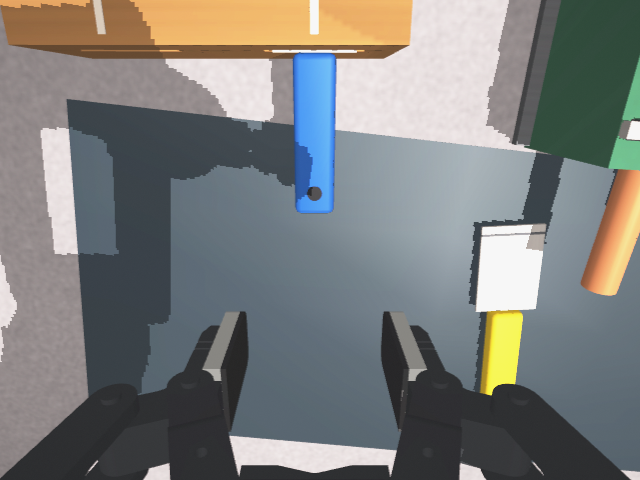

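View pics/w35c.png

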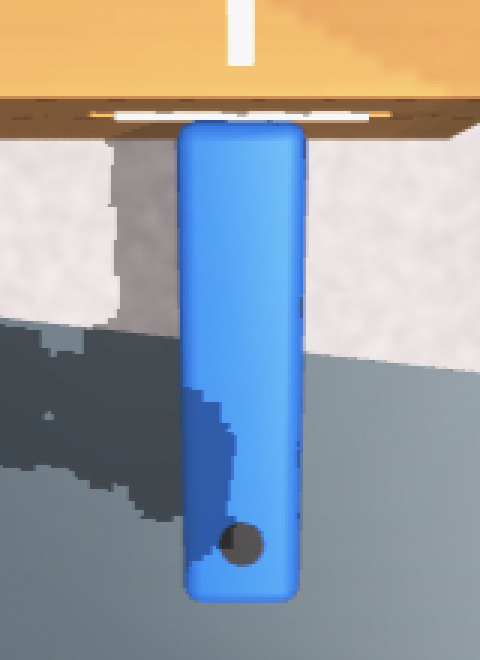

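```bash
python3 - <<'E'
from h import *
P,im,d=cam("wrist"); W=cloud(P,d)
a=np.array([.9939,.1104])
def fd(p): return (p[:2]-np.array([.642,.1296]))@a
m=mask(im,'blue')
for u in (308,314,320):
    v=np.nonzero(m[:240,u])[0]; 
    print(u,v.min(),v.max(),W[v.min()+2,u],fd(W[v.min()+2,u]),W[v.max()-2,u],fd(W[v.max()-2,u]))
    print([ (vv,round(W[vv,u,2],4),round(fd(W[vv,u]),4)) for vv in range(44,62,2)])
scrap('yellow')
E
```

```text
308 52 211 [0.6392 0.1328 0.0638] -0.0024423587571403543 [0.5448 0.1229 0.0578] -0.09735733456234448
[(44, np.float64(0.0894), np.float64(0.0003)), (46, np.float64(0.078), np.float64(0.0004)), (48, np.float64(0.0686), np.float64(0.0003)), (50, np.float64(0.0583), np.float64(0.0002)), (52, np.float64(0.0635), np.float64(-0.0013)), (54, np.float64(0.0638), np.float64(-0.0024)), (56, np.float64(0.0643), np.float64(-0.0036)), (58, np.float64(0.0659), np.float64(-0.0048)), (60, np.float64(0.0655), np.float64(-0.0058))]
314 52 211 [0.6395 0.1293 0.065 ] -0.0025418560296953845 [0.5454 0.1189 0.0583] -0.09721619689252449
[(44, np.float64(0.0892), np.float64(0.0003)), (46, np.float64(0.0798), np.float64(0.0003)), (48, np.float64(0.0674), np.float64(0.0004)), (50, np.float64(0.0578), np.float64(0.0002)), (52, np.float64(0.0633), np.float64(-0.0013)), (54, np.float64(0.065), np.float64(-0.0025)), (56, np.float64(0.0654), np.float64(-0.0036)), (58, np.float64(0.0652), np.float64(-0.0047)), (60, np.float64(0.0662), np.float64(-0.0058))]
320 52 211 [0.6398 0.1259 0.0662] -0.0026441193233278496 [0.5456 0.1149 0.0577] -0.09738953863058364
[(44, np.float64(0.0891), np.float64(0.0003)), (46, np.float64(0.0787), np.float64(0.0004)), (48, np.float64(0.0696), np.float64(0.0002)), (50, np.float64(0.0587), np.float64(0.0002)), (52, np.float64(0.0631), np.float64(-0.0013)), (54, np.float64(0.0662), np.float64(-0.0026)), (56, np.float64(0.066), np.float64(-0.0037)), (58, np.float64(0.0663), np.float64(-0.0048)), (60, np.float64(0.0667), np.float64(-0.0059))]
yellow [501. 349.] front [ 0.4664 -0.0506] rear [ 0.3818 -0.0619] ang 7.61 len 0.085 z 0.0183 grasp [ 0.4416 -0.0539] travel [0.1888 0.1605 0.1109] roll -0.022 pos [0.5342 0.1178 0.2142] hd 6.34
```

```bash
python3 -m handwheel '[{"travel":[0,0.04,0.0277],"roll":0},{"travel":[0,0.04,0.0277],"roll":0},{"travel":[0,0.04,0.0277],"roll":0},{"travel":[0,0.04,0.0277],"roll":-0.03},{"travel":[0.03,0,0],"roll":0},{"travel":[0.03,0,0],"roll":0},{"travel":[0.0,0,0],"roll":0},{"travel":[0.0,0,0],"roll":0},{"travel":[0.0,0,0],"roll":0}]' 0.05
python3 - <<'E'
from h import *
scrap('yellow',save="w36")
E
```

```text
time: 62.35
position: [0.4423, -0.0535, 0.156]
tool_rot: [0.05, 0.706, 0.05, -0.705]
ft_force: [0.5, -0.1, 0.9]
grip_width: 0.0498
yellow [320. 266.] front [ 0.4649 -0.0535] rear [ 0.3665 -0.0697] ang 9.35 len 0.1 z 0.0186 grasp [ 0.4403 -0.0575] travel [0.1305 0.0036 0.0029] roll -0.022 pos [ 0.4423 -0.0535  0.156 ] hd 8.1
```

View pics/w36.png

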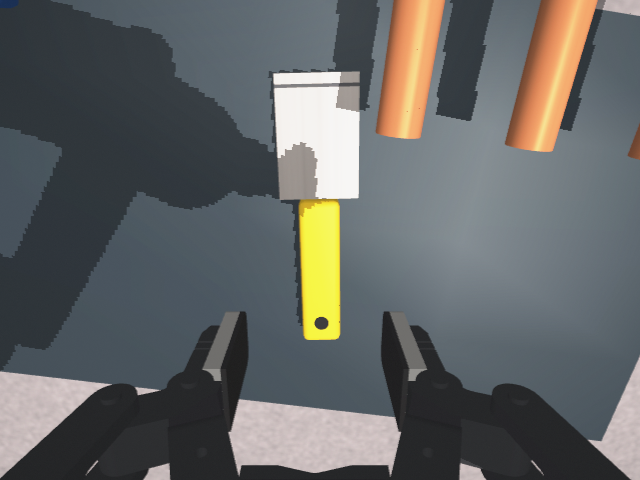

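```bash
python3 -m handwheel '[{"travel":[0.05,0.0036,0.002],"roll":-0.022},{"travel":[0.05,0,0],"roll":0},{"travel":[0.02,0,0],"roll":0},{"travel":[0.01,0,0],"roll":0},{"travel":[0,0,0],"roll":0},{"travel":[0,0,0],"roll":0}]' 0.05
python3 -m handwheel '[{"travel":[0,0,0],"roll":0},{"travel":[0,0,0],"roll":0},{"travel":[0,0,0],"roll":0},{"travel":[0,0,0],"roll":0}]' 0 80
python3 -m handwheel '[{"travel":[-0.012,0,0],"roll":0},{"travel":[-0.003,0,0.015],"roll":0},{"travel":[0,0,0.015],"roll":0},{"travel":[0,0,0],"roll":0},{"travel":[0,0,0],"roll":0}]'
python3 - <<'E'
from h import *
heldscrap('yellow',"w37"); print(read_state()["position"])
E
```

```text
time: 63.15
position: [0.4406, -0.0575, 0.0258]
tool_rot: [0.058, 0.706, 0.057, -0.704]
ft_force: [-0.1, -0.6, 1.0]
grip_width: 0.0499
time: 63.65
position: [0.4403, -0.0575, 0.0261]
tool_rot: [0.058, 0.706, 0.057, -0.704]
ft_force: [-0.7, 0.5, 7.7]
grip_width: 0.0238
time: 64.28
position: [0.41, -0.0623, 0.0398]
tool_rot: [0.057, 0.705, 0.057, -0.705]
ft_force: [-0.4, -0.6, -0.6]
grip_width: 0.0236
w 0.0236 blade tip 0.1130 start 0.0307 pitchdown 2.12 deg rolldown(+right) -0.02 deg  blade top down at F=.06: 0.0158 | lateral at F=.06 0.0000 yaw(right) 0.07 deg width 0.079 | handle front F 0.0242
[ 0.4105 -0.0623  0.0398]
```

View pics/w37.png

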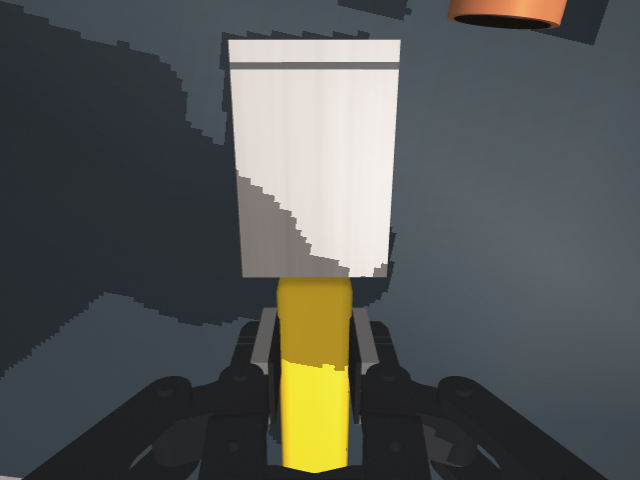

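```bash
python3 -m handwheel '[{"travel":[-0.05,0,0],"roll":0},{"travel":[-0.05,0,0],"roll":0},{"travel":[-0.05,0,0],"roll":0.052},{"travel":[0,-0.0394,-0.019],"roll":0},{"travel":[0,-0.0394,-0.019],"roll":0},{"travel":[0,-0.0394,-0.019],"roll":0},{"travel":[0,-0.0394,-0.019],"roll":0},{"travel":[0,-0.0394,-0.019],"roll":0},{"travel":[0,-0.0394,-0.019],"roll":0},{"travel":[0,-0.0394,-0.019],"roll":0},{"travel":[0.05,0,0],"roll":0},{"travel":[0.04,0,0],"roll":0},{"travel":[0.02,0,0],"roll":0},{"travel":[0,0,0],"roll":0},{"travel":[0,0,0],"roll":0},{"travel":[0,0,0],"roll":0}]'
python3 - <<'E'
from h import *
heldscrap('yellow',"w38"); s,r=st(); print(s['position'],np.degrees(np.arctan2(-r[1,2],-r[0,2])))
a=np.array([.9939,.1104]); e=np.array([.6297,.2394])-s['position'][:2]; print('fwd',e@a,'left',-e[0]*a[1]+e[1]*a[0])
E
```

```text
time: 66.32
position: [0.5129, 0.227, 0.0812]
tool_rot: [0.039, 0.707, 0.039, -0.705]
ft_force: [-0.1, -0.5, -0.9]
grip_width: 0.0237
w 0.0237 blade tip 0.0982 start 0.0306 pitchdown 0.07 deg rolldown(+right) 0.02 deg  blade top down at F=.06: 0.0149 | lateral at F=.06 0.0003 yaw(right) -0.05 deg width 0.050 | handle front F 0.0245
[0.5127 0.227  0.0811] 6.344820173929263
fwd 0.11765126497668017 left -0.0005707794988354924
```

View pics/w38.png

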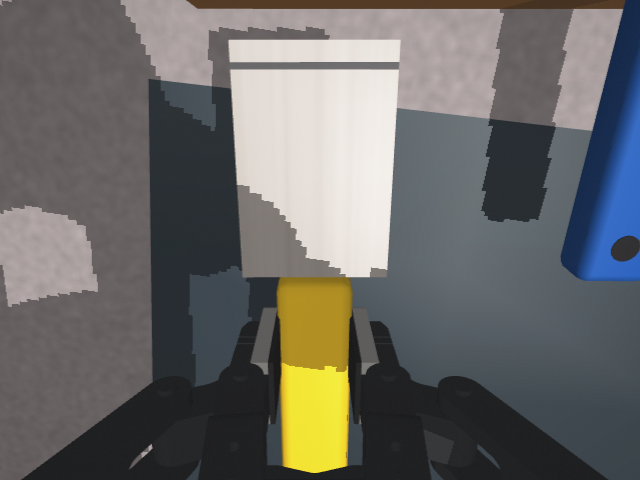

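Down to 0.0762 and in by 30 mm, as before.

```bash
python3 -m handwheel '[{"travel":[0.0048,0.0003,0],"roll":0},{"travel":[0,0,0],"roll":0},{"travel":[0,0,-0.01],"roll":0},{"travel":[0,0,-0.01],"roll":0},{"travel":[0,0,-0.01],"roll":0},{"travel":[0.0,0,0],"roll":0},{"travel":[0.0,0,0],"roll":0},{"travel":[0.0,0,0],"roll":0}]'
python3 - <<'E'
from h import *
rackfit("w39"); heldscrap('yellow')
E
```

```text
time: 67.38
position: [0.541, 0.2295, 0.0749]
tool_rot: [-0.039, -0.706, -0.039, 0.706]
ft_force: [0.2, 0.2, -0.4]
grip_width: 0.0243
pos [0.541  0.2295 0.0749] hd 6.36 rack ang 6.29 n 179/182 resid 0.00009 topz 0.0909
line [314.  20.] 754 mouth [0.63   0.2391] depth 0.0095 fwd 0.0895 right 0.0003 down 0.0154
w 0.0237 blade tip 0.0895 start 0.0306 pitchdown 0.09 deg rolldown(+right) 0.04 deg  blade top down at F=.06: 0.0149 | lateral at F=.06 0.0004 yaw(right) -0.09 deg width 0.050 | handle front F 0.0242
```

View pics/w39.png

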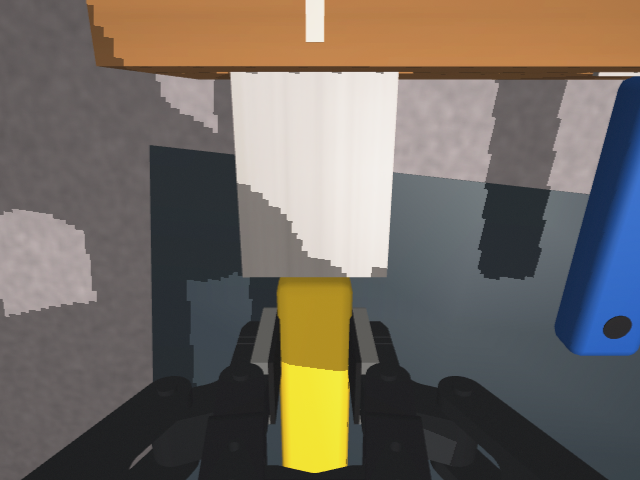

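```bash
python3 -m handwheel '[{"travel":[-0.001,0,-0.01],"roll":0},{"travel":[0,0,-0.012],"roll":0},{"travel":[0,0,-0.012],"roll":0},{"travel":[0,0,-0.012],"roll":0},{"travel":[0,0,-0.01],"roll":0},{"travel":[0,0,-0.005],"roll":0},{"travel":[0.0,0,0],"roll":0},{"travel":[0.0,0,0],"roll":0}]'
python3 -m handwheel '[{"travel":[0,0,-0.002],"roll":0},{"travel":[0,0,-0.0015],"roll":0},{"travel":[0.0,0,0],"roll":0},{"travel":[0.0,0,0],"roll":0}]'
python3 -m handwheel '[{"travel":[0,0,-0.0015],"roll":0},{"travel":[0,0,-0.0015],"roll":0},{"travel":[0.0,0,0],"roll":0},{"travel":[0.0,0,0],"roll":0}]'
```

```text
time: 68.47
position: [0.6016, 0.2363, 0.0759]
tool_rot: [-0.039, -0.706, -0.039, 0.706]
ft_force: [-0.5, -0.2, -0.4]
grip_width: 0.0239
time: 68.97
position: [0.6056, 0.2368, 0.0761]
tool_rot: [-0.039, -0.706, -0.039, 0.706]
ft_force: [0.1, 0.4, -1.8]
grip_width: 0.0236
time: 69.47
position: [0.6068, 0.2369, 0.0757]
tool_rot: [-0.039, -0.705, -0.039, 0.707]
ft_force: [-5.3, -0.3, 1.1]
grip_width: 0.0239
```

```bash
python3 -m handwheel '[{"travel":[0.0,0,-0.001],"roll":0},{"travel":[0.0,0,0],"roll":0}]'
python3 -m handwheel '[{"travel":[0.0,0,0],"roll":0},{"travel":[0.0,0,0],"roll":0},{"travel":[0.0,0,0],"roll":0},{"travel":[-0.04,0,0],"roll":0},{"travel":[-0.05,0.01,0.02],"roll":0},{"travel":[-0.05,0.02,0.04],"roll":0},{"travel":[0,0.02,0.03],"roll":0},{"travel":[0.0,0,0],"roll":0},{"travel":[0.0,0,0],"roll":0},{"travel":[0.0,0,0],"roll":0}]' 0.05
python3 - <<'E'
from h import *
rackfit("w40")
P,im,d=cam("wrist"); W=cloud(P,d)
a=np.array([.9939,.1104])
for col,p0 in (('yellow',(.6298,.2393)),('blue',(.642,.1296))):
  m=(mask(im,col)>0)&(W[...,2]>.04)&(W[...,2]<.08)
  if m.sum()<100: continue
  D=(W[m][:,:2]-np.array(p0))@a; print(col,m.sum(),np.percentile(D,[.3,1,99,99.7]))
E
```

```text
time: 69.72
position: [0.6068, 0.2369, 0.0756]
tool_rot: [-0.039, -0.704, -0.039, 0.708]
ft_force: [-6.5, 0.3, 3.2]
grip_width: 0.0237
time: 70.97
position: [0.5293, 0.1798, 0.2123]
tool_rot: [0.039, 0.706, 0.039, -0.706]
ft_force: [0.3, -0.2, -0.4]
grip_width: 0.05
pos [0.5293 0.1798 0.2123] hd 6.36 rack ang 6.30 n 134/138 resid 0.00019 topz 0.0909
line [220.  18.] 314 mouth [0.63   0.2394] depth 0.0138 fwd 0.1066 right -0.0481 down 0.1528
line [436.  18.] 324 mouth [0.6421 0.1294] depth 0.0139 fwd 0.1065 right 0.0626 down 0.1528
yellow 6680 [-0.0997 -0.0982 -0.0021 -0.0014]
blue 6721 [-0.0993 -0.098  -0.002  -0.0013]
```

View pics/w40.png

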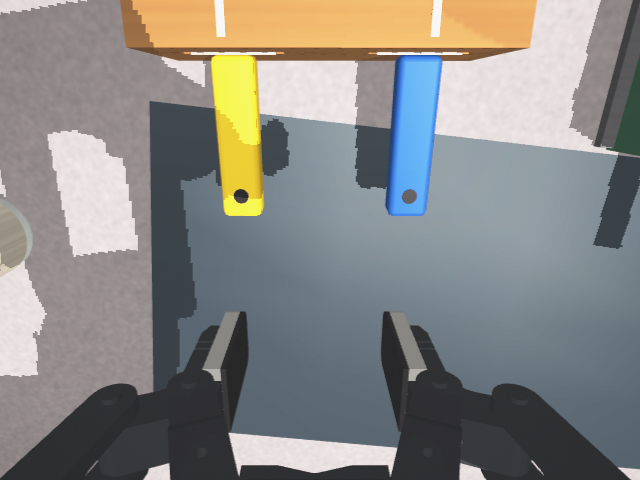

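Both handles are at the wood. Last look at the jig.

```bash
python3 -m handwheel '[{"travel":[-0.01,0.043,0.003],"roll":0},{"travel":[-0.01,0.043,0.003],"roll":0},{"travel":[0,0.043,0.003],"roll":0},{"travel":[0,0.043,0.003],"roll":0},{"travel":[0,0.043,0.003],"roll":0},{"travel":[0,0.043,0.002],"roll":0},{"travel":[0,0.043,0.002],"roll":0},{"travel":[0,0.043,0.002],"roll":0.058},{"travel":[0.0,0,-0.015],"roll":0},{"travel":[0.0,0,0],"roll":0},{"travel":[0.0,0,0],"roll":0}]'
python3 - <<'E'
from h import *
bandcheck("w41")
P,im,d=cam("top"); cv2.imwrite("pics/t41.png",cv2.resize(im[130:310,150:490],None,fx=2.35,fy=2.35)[:,:,::-1])
for q in ["jar","tin","tape_roll"]:
    print(q,[(round(x["score"],2),np.round(x["xyz"],3)) for x in search_frame("top",q)])
E
```

```text
time: 72.45
position: [0.5603, -0.1629, 0.2322]
tool_rot: [-0.019, -0.706, -0.02, 0.707]
ft_force: [-0.1, 0.0, -0.1]
grip_width: 0.0503
jig ang 2.95 n 158/177 resid 0.00023
line px [161.   8.] 153 mouth [ 0.5997 -0.0794] depth 0.0824 in tool frame fwd/right 0.0441 -0.081
line px [284.   6.] 109 mouth [ 0.6031 -0.1447] depth 0.0837 in tool frame fwd/right 0.0439 -0.0156
line px [408.   9.] 161 mouth [ 0.6064 -0.21  ] depth 0.0825 in tool frame fwd/right 0.0438 0.0498
line px [532.   9.] 163 mouth [ 0.6098 -0.2753] depth 0.0827 in tool frame fwd/right 0.0436 0.1151
line px [337. 125.] 5100 mouth [ 0.6045 -0.1735] depth 0.0231 in tool frame fwd/right 0.0439 0.0133
line px [176. 153.] 138 mouth [ 0.5997 -0.0795] depth 0.007 in tool frame fwd/right 0.0441 -0.0809
line px [287. 153.] 174 mouth [ 0.603  -0.1446] depth 0.0072 in tool frame fwd/right 0.0439 -0.0157
line px [399. 154.] 193 mouth [ 0.6064 -0.21  ] depth 0.007 in tool frame fwd/right 0.0438 0.0498
line px [510. 154.] 195 mouth [ 0.6098 -0.2753] depth 0.0071 in tool frame fwd/right 0.0436 0.1151
jar [(0.85, array([0.479, 0.426, 0.085]))]
tin [(0.86, array([ 0.452, -0.422,  0.097]))]
tape_roll [(0.58, array([0.662, 0.46 , 0.028]))]
```

View pics/w41.png

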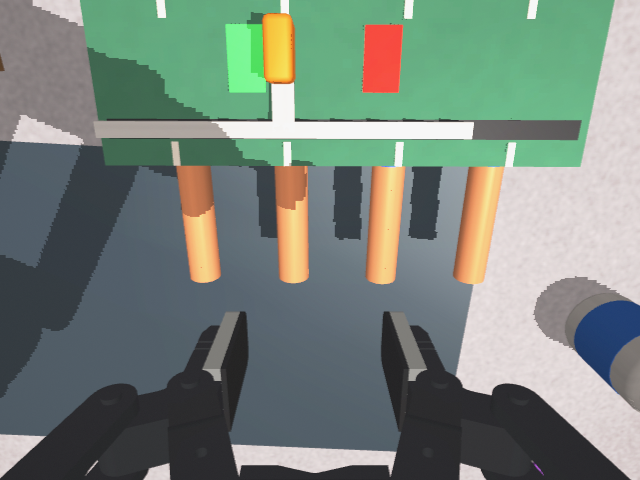

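View pics/t41.png

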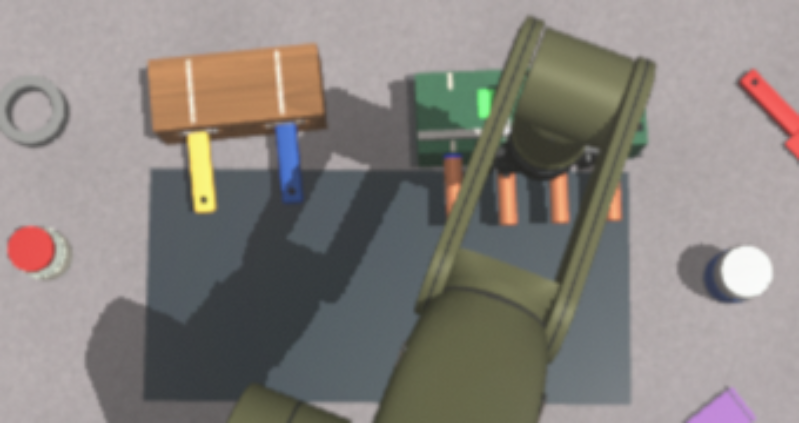

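```bash
python3 -m handwheel '[{"travel":[0,0,0.024],"roll":0},{"travel":[0,0,0.024],"roll":0},{"travel":[0.0,0,0],"roll":0},{"travel":[0.0,0,0],"roll":0},{"travel":[0.0,0,0],"roll":0}]'
python3 - <<'E'
from h import *
bandcheck("w42")
P,im,d=cam("wrist"); cv2.imwrite("pics/w42z.png",cv2.resize(im[50:150,130:590],None,fx=1.7,fy=3,interpolation=cv2.INTER_CUBIC)[:,:,::-1])
P,im,d=cam("side"); cv2.imwrite("pics/s42.png",cv2.resize(im[150:350,170:430],None,fx=3,fy=3)[:,:,::-1])
E
```

```text
time: 73.38
position: [0.5135, -0.1668, 0.2328]
tool_rot: [0.019, 0.707, 0.019, -0.707]
ft_force: [0.2, 0.1, 0.7]
grip_width: 0.05
jig ang 2.94 n 167/177 resid 0.00017
line px [278.  36.] 8323 mouth [ 0.6028 -0.1428] depth 0.0231 in tool frame fwd/right 0.0902 -0.0193
line px [164.  67.] 226 mouth [ 0.5996 -0.0794] depth 0.0072 in tool frame fwd/right 0.0904 -0.0828
line px [282.  67.] 239 mouth [ 0.6029 -0.1447] depth 0.0074 in tool frame fwd/right 0.0902 -0.0174
line px [400.  68.] 232 mouth [ 0.6063 -0.2099] depth 0.0075 in tool frame fwd/right 0.0901 0.0479
line px [519.  68.] 228 mouth [ 0.6096 -0.2752] depth 0.0075 in tool frame fwd/right 0.09 0.1133
band 40 [169.   85.1] z 0.08066104179253536 rear edge x 0.5962 front 0.5997 jigface(w1) 0.5996
band 48 [196.   84.6] z 0.07882341440792862 rear edge x 0.5972 front 0.6006 jigface(w1) 0.6005
band 53 [273.7  84.8] z 0.08002341562669452 rear edge x 0.5996 front 0.6030 jigface(w1) 0.6028
band 33 [300.8  84.8] z 0.07930193025316773 rear edge x 0.6005 front 0.6039 jigface(w1) 0.6036
band 69 [378.2  85.8] z 0.07996805394420492 rear edge x 0.6025 front 0.6059 jigface(w1) 0.6060
band 20 [405.5  86.7] z 0.07923900540006817 rear edge x 0.6034 front 0.6068 jigface(w1) 0.6069
band 95 [483.1  85.5] z 0.08008652670937016 rear edge x 0.6059 front 0.6092 jigface(w1) 0.6092
band 16 [510.   86.8] z 0.08090809898414741 rear edge x 0.6068 front 0.6102 jigface(w1) 0.6100
```

View pics/w42z.png

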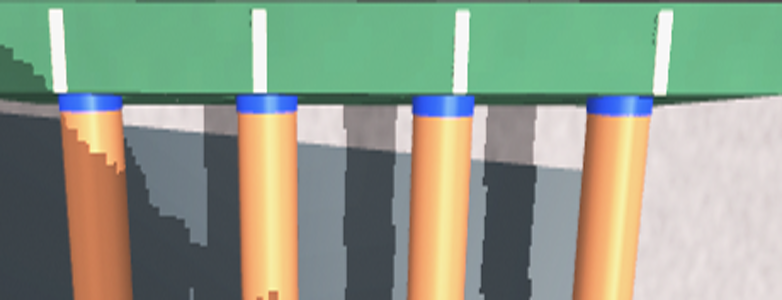

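View pics/s42.png

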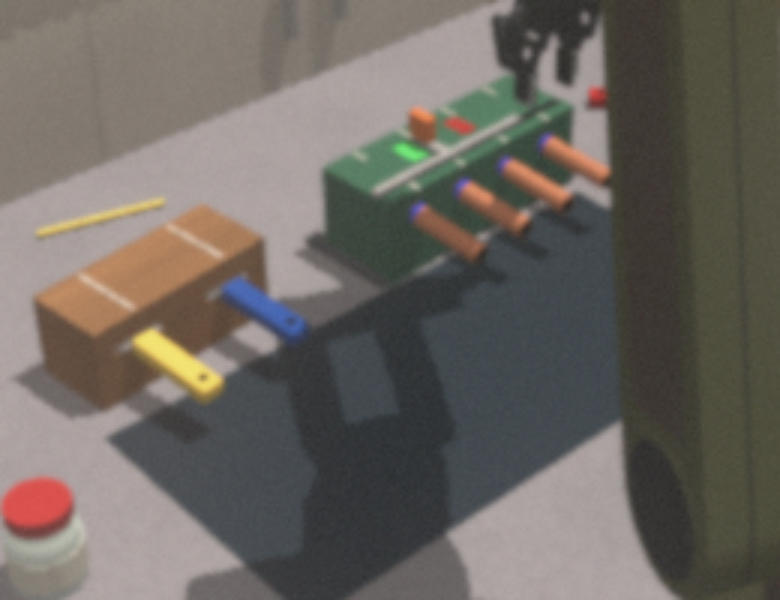

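All is in place: the bands are at the face in all four bores, the gate is open, and both scrapers are seated.

```bash
python3 -c "
from cell import *
print(sign_off())"
```

```text
the job is handed in; nothing more can be done
None
```

The job is handed in at about 73 s of the 210 s allowed. `sign_off` gives no verdict, so this rests on my own checks.

- **Gate:** I slid the orange knob onto its end stop first, where it met about 15 N. In the last pictures the knob is still against the green patch and the bar is at the end of its slot.
- **Pipes:** All four pipes on the bench are loaded, one per bore. The pipe in bore 0 (the -y end of the jig) came out 1–2 mm short after release. I re-gripped it and pushed it in further. At the last check the rear edge of each 6 mm band stood about 3.4 mm in front of the jig face. The pipes tilt slightly in their bores, so I take this as level to within about 1 mm.
- **Scrapers:** The blue scraper is in slot 0 and the yellow in slot 1. I pushed each in until the handle met the wood, at about 7 N. After release a slight tilt may leave a gap of up to about 1 mm at the top edge of each handle.
- **Bystanders:** The jar, tin and tape roll were found within about 4 mm of where they started, which is the detector's accuracy. I never touched them or the purple and red look-alikes.

I saw no object knocked aside and no grip slip during the run. No check was left failing.

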